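Pry open a cell reader and hold the sample cell pressed in its V cradle

TASK

Pick up the flat spatula, push its blade into the slot under the overhanging lip of the reader's closed cover, lever the cover up with it and swing it back until it stands open by itself (upright or beyond), then lay the spatula flat on the bench. Next lift the amber glass cell out of its white rest, lay it lengthwise and centred in the V cradle inside the reader so that it bears on both sloping faces, and press it gently, without slamming, until the sprung cradle has sunk at least half of its travel. Finish while still holding the cell pressed down there with the fingers, and do not shift the dishes, the jar or the tube rack.

Things in the scene. Friction and masses are not known exactly. Their poses are not given: they have to be found in the camera images.
- reader: Cream bench-top reader, fixed. Origin: under the centre of the well, on the bench. x axis along the hinge and the V cradle; slot and cover lip on its +y side, hinge on its -y side. Well: 170 (x) by 136 (y) mm outside, walls 6 thick and 70 high, floor 5 thick. On the +y face an apron 20 mm thick, 58 high (its top is the slot's lower side). On the +x end a console 62 by 156 mm, 70 high.
- slot (a point): Centre of the mouth of the pry slot, at reader frame (0, 88, 65) mm. The slot runs the whole 170 mm width, opens towards +y of the reader, is 14 mm high (58 to 72 mm above the bench) and 20 mm deep (ending at the well's wall). Its upper side is the underside of the cover's lip.
- cover (a joint): Angle of the cover, rad: 0 closed, 1.57 upright, stop at 1.85. Stiff hinge: the cover stays at any angle where it is left (about 1.5 N at the lip moves it). The cover weighs 0.1 kg and has no handle.
- cover_hinge (a point): On the hinge axis, at its middle: reader frame (0, -68, 72) mm. The axis runs along the reader's x; opening lifts the +y edge.
- cover_panel: The cover: flat grey plate 170 (x) by 156 (y) by 6 mm, origin on the hinge axis in the middle, plate from y = 0 to 156 mm and z = 0 to 6 mm in its own frame. Its last 20 mm overhang the reader's +y wall as the lip.
- cradle (a joint): How far the V cradle is pressed down, m: 0 up, 0.012 at its stop. Spring: starts to move at about 3 N, 0.9 N per mm after that. A program ends with at least half of the travel pressed.
- v_seat (a point): Point on the axis of a fully seated cell, midway along the V cradle; moves with the cradle; starts at reader frame (0, 0, 50) mm. The cradle has two 90-degree V saddles, open upward, 22 mm long, centred at x = -38 and +38 mm, their upper edges 4 mm above and 26 mm either side of this point. The 54 mm gap between them is free for fingers but for a bar 12 mm wide, top 25 mm below this point.
- v_front: The two sloping faces on the slot side (+y) of the V cradle. Origin as v_seat. The whole cradle floats sideways (reader y) by up to 4 mm on weak springs (0.25 N per mm), so it centres itself under a cell that is pressed in.
- v_back: The two sloping faces on the hinge side (-y) of the V cradle. Origin as v_seat.
- spatula_grip (a point): Centre of the spatula's black handle, 90 (x) by 16 (y) by 18 (z) mm; 9 mm above the bench when it lies flat. The x axis points along the tool to the blade's end. Whole tool 70 g.
- spatula_tip (a point): End of the spatula's flat steel blade, mid-thickness: 115 mm ahead of the handle's centre along x and 5.5 mm lower. The blade is 18 mm wide, 3 mm thick and stands 70 mm out of the handle; its underside lies 2 mm above the handle's underside.
- spatula: The spatula as a whole; origin under the centre of the handle, z up as it lies.
- cell_center (a point): Centre of the cell: amber glass cylinder with aluminium ends, 28 mm diameter, 120 mm long, lying along its x axis, about 90 g (varies by 30 %). Starts in the rest, its centre 34 mm above the bench.
- cell: The same cell; origin on its lowest line, 14 mm below the centre; x is its axis.
- rest: White fixed rest in which the cell lies along x: base 150 by 76 by 4 mm, two cross bars (at x = -42 and +42 mm, 14 mm thick) that carry the cell 20 mm above the bench between stops 30 mm high; the middle 70 mm is open for fingers.
- dishes: Bystander: stack of three dishes, 92 mm across, 45 high. Origin underneath.
- jar: Bystander: glass jar with red lid, 68 mm across, 85 high. Origin underneath.
- tube_rack: Bystander: green rack of capped tubes, 100 by 160 mm, 94 high. Origin underneath.
Things that resemble listed ones, but are neither listed nor needed, are in the scene too. There is more than one size of the cell; the job needs the smallest.

How it is judged (in metres and radians):
On the way, in this order (a step that is already met when the one before it is completed fails the run):
1. the cover is levered up by the spatula's blade (value of joint cover above 0.25 rad and contact force between spatula and cover_panel above 0.1 N), for 0.1 s.
2. the cover is swung back (value of joint cover above 1.35 rad), for 0.2 s.
3. the spatula lies on the bench, let go (height (world z) of each of spatula_grip, spatula_tip below 0.02 m and contact force between the fingers and spatula below 0.05 N), for 0.2 s.
4. the cell is carried, clear of its rest and of the reader (height (world z) of cell_center above 0.075 m and contact force between the fingers and cell above 1 N and contact force between cell and rest below 0.05 N), for 0.1 s.
5. the cell is held pressed onto both faces of the V cradle (x of cell_center in the frame of v_seat between -0.012 and 0.012 m and y of cell_center in the frame of v_seat between -0.0025 and 0.0025 m and z of cell_center in the frame of v_seat between -0.0025 and 0.0025 m and angle between the x axis of cell and the x axis of reader, either way round below 0.05 rad and contact force between cell and v_front above 2 N and contact force between cell and v_back above 2 N and value of joint cradle above 0.005 m and contact force between the fingers and cell above 1 N), for 0.5 s.
At the end, for the whole second after the job is handed in: Cover open at least 1.35 rad; spatula lying on the bench, not held; cell in the V within 12 mm lengthwise, 2.5 mm sideways and in height, 0.05 rad of its seat, pressing over 2 N on each sloping side, cradle pressed over 5 mm, fingers on the cell (all of step 3 and all of step 5 and value of joint cover above 1.35 rad); the arm keeps its last pose, push and grip.
It fails at once if the cell is slammed or forced into the cradle (over 40 N on one side) (contact force between cell and v_front above 40 N or contact force between cell and v_back above 40 N).
It fails at once if a bystander is shifted by more than 30 mm (distance of any of dishes, jar, tube_rack from where it was at the start of the episode above 0.03 m).
It also fails if it takes over 72 s, if anything falls off the work surface, if the arm or the gripper's body presses on something with over 40 N, if the wrist force passes 120 N, or if a joint passes its speed limit or range.

ROBOT

A 7-joint arm with a two-finger parallel gripper is mounted at the origin on the work surface. World frame = base frame: x ahead of the robot, y to its left, z up, the work surface at z = 0. Lengths are in mm, angles in rad, forces in N, time in s.
With the tool pointing down it reaches from about 400 to 900 mm from the base axis. Payload 5.5 kg.
Tool frame: the origin (TCP) lies at the very end of the fingers, on their centre line; the grasp point (between the pads) lies 19 mm behind it; z points along the fingers, y is the direction in which the jaws open and shut (so a half turn about z gives the same grasp; the last joint's range is limited). The gripper opens to 92 mm and grips with 3 to 60 N. Pads are 19 mm wide; open, the fingers measure 130 mm over their backs; the gripper's body (75 mm by 190 mm) begins 47 mm behind the grasp point.
Start: joints at [1.533, 0.501, -0.427, 1.55, 0.221, 1.138, -0.21], TCP at [192.62, -620.804, 190.929] pointing down, gripper open.
Joint ranges: [-2.88, 2.88], [-0.31, 2.03], [-1.54, 1.56], [0.2, 2.42], [-1.41, 4.55], [0.19, 2.02], [-2.57, 2.57]. Speed limits (rad/s): [2.57, 2.57, 3.14, 3.14, 3.14, 3.14, 3.14].

INTERFACE

Orientations are given as a 3x3 rotation matrix whose columns are the frame's x, y, z axes.
In Python, from plant import * gives the robot as it stands.
- The arm moves only by the tool drive_tool, never from a script. Its argument "targets" is text: rows parted by semicolons, each of 7 numbers parted by spaces: the shift along the tool's x, y, z in m, then the turn, a rotation vector about the tool's x, y, z in degrees, then the finger opening in m, from 0 to 0.0918. In form: x y z ax ay az hand; .... A call has 1 to 12 rows; each row shifts and turns the pose as measured when the row begins, along the tool's axes as they then stand; what a row does not reach is not made up. A row lasts 1/10 s, in which the tool goes at most 50 mm and 8.59 degrees, less where a joint would pass 70% of its speed; a pose out of reach is approached as far as the arm can. A call with a gripper value outside its range is refused whole. The fingers move at their own pace and stop on an object; the grip force is fixed at half the most. Time passes only in rows, so rows that do not move let the fingers close. It gives the time, the measured TCP pose, the force and the opening at its end, in the units of the state.
- state(): the state, without advancing time (a new reading comes with each control period).
- snapshot(name): name is "scene" or "top"; returns a dict with "pixels" (420x560x3 uint8, red, green, blue), "K" (3x3 intrinsics, pixels), "xyz" and "orientation" of the camera in the world. Camera axes: x right, y down, z forward; pixel columns grow to the right and rows downward; lengths in mm; the calibration is good to about 2 mm. A picture is of the moment at which its call begins. There is no depth.
- finish_job(): hands the job in, once; it reports no verdict.
Trained networks look in a picture, given as the dict that the camera call returned (one of the last four; its "shot" number tells which), for a name from the list of things; names that differ only in an ending like _2 or _b are one class to them, and where a whole thing is asked for, a point or a joint stands for the part that bears it (a point fixed in the world has none). Each returns a list of dicts, best first, with "score" (0 to 1); they miss things now and then, are a little off and sometimes report something else, mostly with a low value. They report only what shows in the picture. A call takes as long as a camera call. They do not tell look-alikes from the thing itself.
- silhouettes(picture, label): "region" (420x560 bool, what is visible of it) and "uv" ([column, row] in pixels, amid what is visible of it).
The state is a dict: "time_s": time; "joint_pos": joint angles; "joint_vel": joint speeds; "joint_efforts": joint torques, N m; "tool_pos": TCP position; "tool_rot": TCP orientation; "wrist_force": force on the tool from outside, world axes, zero at the start; "torque": the same for the moment, N m; "gripper_width": finger opening in mm.
Only numpy, scipy, OpenCV 4.12 (cv2) and the standard library are available. Lean on these libraries where they do the work, as an engineer would, in place of code of your own. Each camera call takes 0.05 s, during which the arm holds its last target.

## Working session

There is one attempt and no reset: what is moved stays moved. The work goes in short steps, Python scripts to look and compute and a tool call to move; the robot and the scene stay as the last step left them, time stands still between calls to the robot, and variables do not carry over. Pictures are saved under pics/ and viewed, and the job is handed in when it is done.

Besides the shell and the picture viewer there is one more tool, called after "Request:" by a JSON object that holds its "op" and its "data", one argument or row to a line. drive_tool: Moves the arm, as the interface text tells. Its arguments: {"type":"object","properties":{"targets":{"type":"string"}},"required":["targets"]}

```bash
ls; mkdir -p pics; python3 - <<'E'
from plant import *
import cv2,numpy as np
for n in("scene","top"):
    p=snapshot(n); cv2.imwrite(f"pics/{n}0.png",cv2.cvtColor(p["pixels"],cv2.COLOR_RGB2BGR)); print(n,p["K"],p["xyz"],p["orientation"],p["shot"])
    for l in ["reader","cover_panel","spatula","cell","rest","dishes","jar","tube_rack"]:
        print(l,[(round(d["score"],2),np.round(d["uv"]),d["region"].sum()) for d in silhouettes(p,l)])
s=state();print(s)
E
```

```text
pics
scene [[480.11747506   0.         279.18718623]
 [  0.         480.11747506 212.85500259]
 [  0.           0.           1.        ]] [1153.0335257   587.09008534 1135.46241283] [[-0.6348266   0.62175017 -0.45871768]
 [ 0.77258864  0.50303782 -0.38737545]
 [-0.01009841 -0.60031631 -0.79969891]] 1
reader [(0.6, array([200., 197.]), np.int64(4768))]
cover_panel [(0.79, array([209., 185.]), np.int64(2416))]
spatula [(0.79, array([313., 224.]), np.int64(350)), (0.43, array([379., 272.]), np.int64(486))]
cell [(0.96, array([380., 274.]), np.int64(462)), (0.93, array([427., 224.]), np.int64(901)), (0.56, array([464., 295.]), np.int64(1058))]
rest [(0.75, array([376., 284.]), np.int64(997))]
dishes [(0.75, array([229., 289.]), np.int64(1150))]
jar [(0.86, array([274., 306.]), np.int64(828)), (0.46, array([377., 278.]), np.int64(496)), (0.27, array([198., 198.]), np.int64(4864))]
tube_rack [(0.88, array([208., 113.]), np.int64(1691))]
top [[437.50114892   0.         280.4323569 ]
 [  0.         437.50114892 210.42567277]
 [  0.           0.           1.        ]] [ 317.31789011   78.5157
[... 903 characters left out ...]
0.21027405]), 'joint_vel': array([ 0.00056494, -0.00147222, -0.00066636,  0.0007618 ,  0.00045169,
        0.00033563,  0.00038073]), 'joint_efforts': array([-8.15738099e-05, -5.66438234e+01, -5.81059679e+00, -2.79512572e+01,
       -6.66304445e-02,  2.05553480e-02,  1.16108305e-05]), 'tool_pos': array([ 192.64512657, -620.82047687,  190.94566048]), 'tool_rot': array([[ 9.55077955e-01,  2.96354677e-01,  6.83678546e-05],
       [ 2.96354682e-01, -9.55077954e-01, -6.46611320e-05],
       [ 4.61340018e-05,  8.20175555e-05, -9.99999996e-01]]), 'wrist_force': array([-0.20489767,  0.29282501, -0.66137469]), 'torque': array([-0.01072408, -0.04356247,  0.00425759]), 'gripper_width': 91.793219353382}
```

View pictures.

View pics/scene0.png

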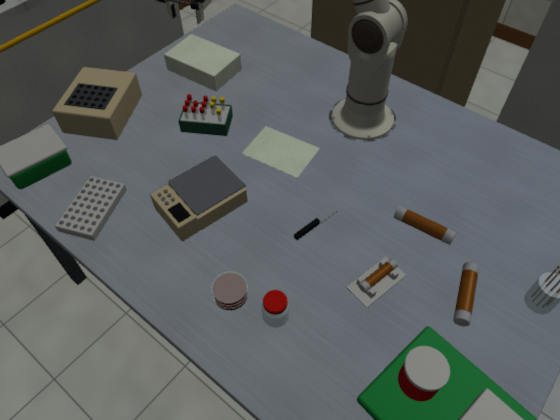

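View pics/top0.png

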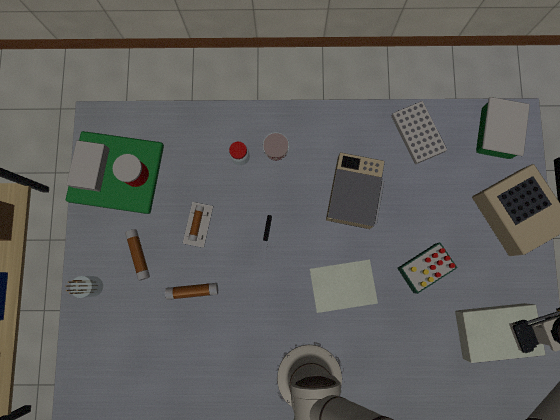

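```bash
cat > h.py <<'E'
import numpy as np,cv2
from plant import *
def crop(p,name,c,r,s,f):
    im=cv2.cvtColor(p["pixels"],cv2.COLOR_RGB2BGR)
    im=im[r-s*3//8:r+s*3//8,c-s//2:c+s//2]
    return cv2.resize(im,None,fx=f,fy=f,interpolation=cv2.INTER_CUBIC)
def proj(p,X):
    X=np.atleast_2d(X); q=(X-p["xyz"])@p["orientation"]; q=q@p["K"].T
    return q[:,:2]/q[:,2:]
def ray(p,uv,z):
    d=p["orientation"]@np.linalg.inv(p["K"])@np.array([uv[0],uv[1],1.]); o=np.array(p["xyz"])
    return o+d*(z-o[2])/d[2]
def Rz(a): return np.array([[np.cos(a),-np.sin(a),0],[np.sin(a),np.cos(a),0],[0,0,1]])
E
python3 - <<'E'
from h import *
a=snapshot("scene");b=snapshot("top")
import pickle
pickle.dump((a,b),open("p0.pkl","wb"))
cv2.imwrite("pics/c1.png",np.vstack([np.hstack([crop(a,0,200,197,130,3),crop(b,0,355,190,130,3)]),np.hstack([crop(a,0,345,250,130,3),crop(b,0,230,225,130,3)])]))
E
```

```text
(no output)
```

View pics/c1.png

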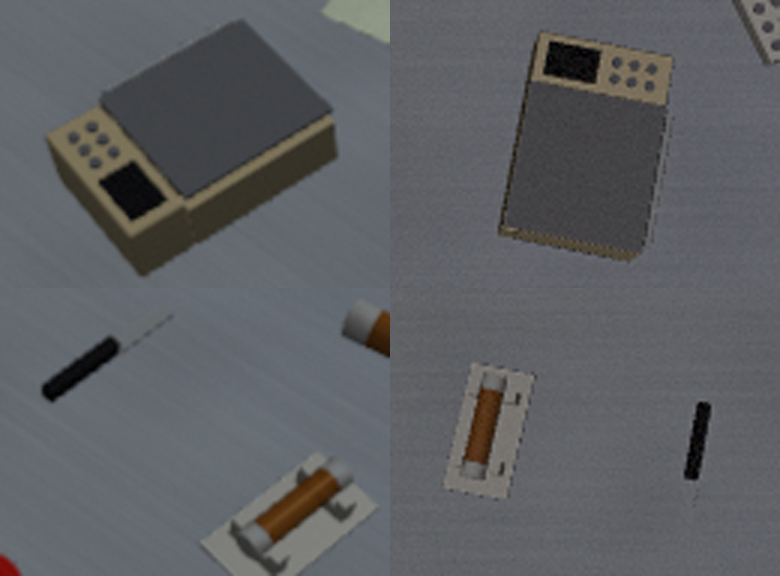

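```bash
cat > fit.py <<'E'
from h import *
from scipy.optimize import minimize
from scipy.spatial import ConvexHull
def rend(p,pts,S=8):
    uv=(proj(p,pts)+0.5)*S
    h=cv2.convexHull(np.round(uv).astype(np.int32))
    m=np.zeros((420*S,560*S),np.uint8); cv2.fillConvexPoly(m,h,255)
    return cv2.resize(m,(560,420),interpolation=cv2.INTER_AREA)/255.
def box(x0,x1,y0,y1,z0,z1): return np.array([[x,y,z] for x in(x0,x1) for y in(y0,y1) for z in(z0,z1)],float)
def fit(views,model,x0,yaw0,w=1):
    # views: list of (p,mask)
    def f(q):
        P=model@Rz(q[2]/100).T+[q[0],q[1],0]; c=0
        for p,m in views:
            r=rend(p,P); c+=1-np.minimum(r,m).sum()/np.maximum(r,m).sum()
        return c
    best=None
    for dy in(0,.15,-.15):
        s=np.array([x0[0],x0[1],(yaw0+dy)*100])
        r=minimize(f,s,method="Nelder-Mead",options=dict(initial_simplex=[s,s+[12,0,0],s+[0,12,0],s+[0,0,10]],xatol=.05,fatol=1e-5))
        if best is None or r.fun<best.fun:best=r
    return best.x[0],best.x[1],best.x[2]/100,best.fun
E
python3 - <<'E'
from fit import *
import pickle
a=snapshot("scene");b=snapshot("top"); P=[a,b]
for p,uv in((a,(209,185)),(b,(355,197))): print("cover",ray(p,uv,78))
for p,uv in((a,(380,274)),(b,(197,222))): print("cell",ray(p,uv,40))
for p,uv in((a,(307,229)),(b,(268,228))): print("sp",ray(p,uv,12))
print('tip',ray(a,(337,211),3))
m=[silhouettes(p,"cover_panel")[0]["region"].astype(float) for p in P]
cm=box(-85,85,-68,88,72,78)
c=ray(b,(355,197),78)
for v in ([0,1],[0],[1]): print("reader",fit([(P[i],m[i]) for i in v],cm,c[:2],-.15))
# handle: dark pixels
out=[]
for p,(u,v) in((a,(307,229)),(b,(268,228))):
    g=p["pixels"].max(2).astype(int); mm=np.zeros(g.shape); s=np.s_[v-18:v+18,u-18:u+18]
    bg=np.median(g[s]); fg=np.percentile(g[s],3); mm[s]=np.clip((bg-g[s])/(bg-fg),0,1); mm[mm<.3]=0; out.append(mm)
    print(bg,fg,mm.sum())
hm=box(-45,45,-8,8,0,18)
c=ray(b,(268,228),12)
for v in ([0,1],[0],[1]): print("spat",fit([(P[i],out[i]) for i in v],hm,c[:2],-.1))
# cell
t=np.linspace(0,2*np.pi,24,endpoint=False)
cl=np.array([[x,14*np.cos(k),34+14*np.sin(k)] for x in(-60,60) for k in t])
c=ray(b,(197,222),40)
ms=[]
for p,u in((a,(380,274)),(b,(197,222))):
    d=[d for d in silhouettes(p,"cell") if np.hypot(*(np.array(d["uv"])-u))<8]
    ms.append(d[0]["region"].astype(float) if d else None)
for v in ([0,1],[0],[1]):
  try: print("cell",fit([(P[i],ms[i]) for i in v],cl,c[:2],-.1))
  except Exception as e: print(e)
ms2=[]
for p,(u,v) in((a,(380,274)),(b,(197,222))):
    px=p["pixels"].astype(int); s=np.s_[v-30:v+30,u-30:u+30]; mm=np.zeros(px.shape[:2]); mm[s]=(px[s][...,0]-px[s][...,2])>40; ms2.append(mm); ys,xs=np.nonzero(mm); print("amber",xs.mean(),ys.mean(),mm.sum(),ray(p,(xs.mean(),ys.mean()),42))
pickle.dump((a,b),open("p0.pkl","wb"))
E
```

```text
cover [ 596.19770868 -146.38374923   78.        ]
cover [ 593.18386666 -158.64024082   78.        ]
cell [513.38060186 386.16755981  40.        ]
cell [515.60699756 376.432188    40.        ]
sp [503.18914612 141.10652076  12.        ]
sp [497.57345441 134.86527673  12.        ]
tip [390.73447506 166.93280659   3.        ]
reader (np.float64(591.9655855170128), np.float64(-167.9403897980745), np.float64(-0.2020097328361669), np.float64(0.07931791115428599))
reader (np.float64(591.7144304672953), np.float64(-169.3660762920177), np.float64(-0.2107360322540318), np.float64(0.039713480654008926))
reader (np.float64(592.2189230542099), np.float64(-167.7124856930563), np.float64(-0.19453741239908037), np.float64(0.03390720989583762))
112.0 9.850000000000001 185.7547723935389
103.0 13.0 116.5111111111111
spat (np.float64(500.09266267700923), np.float64(138.29775476559905), np.float64(-0.16547801684927183), np.float64(0.3549496311779432))
spat (np.float64(501.469932566816), np.float64(137.37938090269714), np.float64(-0.11507115625074714), np.float64(0.21919659369784572))
spat (np.float64(499.8035927759381), np.float64(138.2654233866835), np.float64(-0.1736571403330914), np.float64(0.12399812109075625))
cell (np.float64(513.7565096840857), np.float64(381.4084672330581), np.float64(-0.19607260436790366), np.float64(0.16806002655711116))
cell (np.float64(513.9956571943349), np.float64(381.51023998761013), np.float64(-0.20108818567615627), np.float64(0.06563961155736708))
cell (np.float64(513.2562299985359), np.float64(381.9575811082924), np.float64(-0.19265358341932654), np.float64(0.0964839388194969))
amber 378.8371212121212 273.70075757575756 264.0 [515.69102095 383.72198404  42.        ]
amber 195.4723926380368 222.46012269938652 163.0 [513.7732282 381.2035367  42.       ]
```

Request:
{"op": "drive_tool", "data": {
  "targets": "0.03 -0.04 0 0 0 0 0.09; 0.03 -0.04 0 0 0 0 0.09; 0.03 -0.04 0 0 0 0 0.09; 0.03 -0.04 0 0 0 0 0.09; 0.03 -0.04 0 0 0 0 0.09; 0.03 -0.04 0 0 0 0 0.09"
}}

```text
time_s: 1.9
tool_pos: [291.5, -342.2, 188.8]
tool_rot: [[0.959, 0.283, 0.001], [0.283, -0.959, -0.004], [-0.001, 0.004, -1.0]]
wrist_force: [0.6, -0.2, 1.5]
gripper_width: 90.2
```

```bash
cat >> h.py <<'E'
def st():
    s=state(); print("t",round(s["time_s"],2),"tcp",np.round(s["tool_pos"],1),"w",round(s["gripper_width"],1),"F",np.round(s["wrist_force"],1)); print("j",np.round(s["joint_pos"],2)); print(np.round(s["tool_rot"],3)); return s
E
python3 -c "
from h import *
st()"
```

```text
t 1.9 tcp [ 291.5 -342.2  188.8] w 90.2 F [ 0.6 -0.2  1.5]
j [ 1.35  0.14 -0.58  2.03  0.1   0.99 -0.57]
[[ 0.959  0.283  0.001]
 [ 0.283 -0.959 -0.004]
 [-0.001  0.004 -1.   ]]
```

Request:
{"op": "drive_tool", "data": {
  "targets": "0.03 -0.04 0 0 0 0 0.09; 0.03 -0.04 0 0 0 0 0.09; 0.03 -0.04 0 0 0 0 0.09; 0.03 -0.04 0 0 0 0 0.09; 0.03 -0.04 0 0 0 0 0.09; 0.03 -0.04 0 0 0 0 0.09; 0.03 -0.04 0 0 0 0 0.09; 0.03 -0.04 0 0 0 0 0.09; 0.03 -0.04 0 0 0 0 0.09"
}}

```text
time_s: 2.8
tool_pos: [448.5, 79.5, 189.3]
tool_rot: [[0.96, 0.279, 0.011], [0.279, -0.96, -0.017], [0.005, 0.02, -1.0]]
wrist_force: [0.7, -0.5, -0.6]
gripper_width: 90.1
```

```bash
cat >> h.py <<'E'
def go(target,xdir=None,ydown=True):
    """shift in tool axes (m) to world target; turn rotvec (deg, tool axes) to a pointing-down pose whose x axis is at xdir rad"""
    s=st(); R=np.array(s["tool_rot"]); d=R.T@(np.array(target)-s["tool_pos"])/1000
    print("shift",np.round(d,4),"norm",round(np.linalg.norm(d),4))
    if xdir is not None:
        c,q=np.cos(xdir),np.sin(xdir); G=np.array([[c,q,0],[q,-c,0],[0,0,-1.]])
        print("turn",np.round(np.degrees(cv2.Rodrigues(R.T@G)[0].ravel()),2))
E
python3 -c "
from h import *
go([470,143,100],-.16)"
```

```text
t 2.8 tcp [448.5  79.5 189.3] w 90.1 F [ 0.7 -0.5 -0.6]
j [ 0.65  0.23 -1.01  2.01  0.25  1.01 -1.77]
[[ 0.96   0.279  0.011]
 [ 0.279 -0.96  -0.017]
 [ 0.005  0.02  -1.   ]]
shift [ 0.0379 -0.0567  0.0885] norm 0.1117
turn [ 1.04 -0.55 25.39]
```

Request:
{"op": "drive_tool", "data": {
  "targets": "0.013 -0.02 0.02 0.3 -0.2 6.3 0.09; 0.013 -0.02 0.02 0.3 -0.2 6.3 0.09; 0.01 -0.015 0.02 0.3 -0.1 6.3 0.09; 0 0 0.02 0 0 6.3 0.09; 0 0 0 0 0 0 0.09"
}}

```text
time_s: 3.3
tool_pos: [478.6, 152.6, 108.0]
tool_rot: [[0.987, -0.161, 0.006], [-0.161, -0.987, 0.003], [0.005, -0.004, -1.0]]
wrist_force: [-0.7, -1.1, -0.4]
gripper_width: 90.3
```

```bash
python3 - <<'E'
from h import *
a=snapshot("scene");b=snapshot("top")
cv2.imwrite("pics/c2.png",np.hstack([crop(a,0,325,220,130,3),crop(b,0,260,225,130,3)]))
go([470,143,40],-.16)
E
```

```text
t 3.4 tcp [480.3 153.  110.5] w 90.2 F [-0.4 -0.8 -0.2]
j [ 0.32  0.43 -0.83  1.99  0.4   0.89 -2.45]
[[ 0.988 -0.157  0.01 ]
 [-0.157 -0.988  0.004]
 [ 0.009 -0.006 -1.   ]]
shift [-0.0093  0.0119  0.0703] norm 0.0719
turn [-0.34 -0.53  0.12]
```

View pics/c2.png

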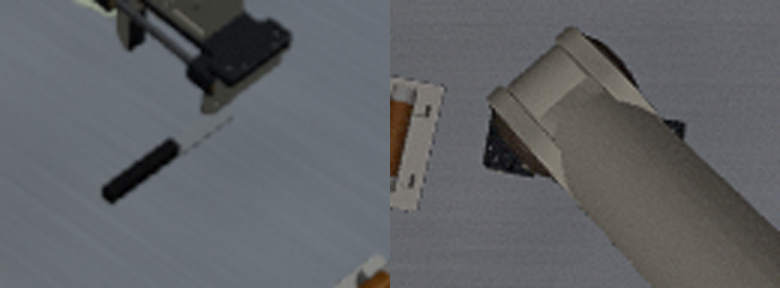

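Request:
{"op": "drive_tool", "data": {
  "targets": "-0.005 0.006 0.02 -0.2 -0.3 0 0.06; -0.005 0.006 0.025 -0.2 -0.3 0 0.06; 0 0 0.025 0 0 0 0.06; 0 0 0.02 0 0 0 0.06; 0 0 0 0 0 0 0.06"
}}

```text
time_s: 3.9
tool_pos: [476.5, 140.5, 25.9]
tool_rot: [[0.989, -0.15, 0.013], [-0.15, -0.989, -0.001], [0.013, -0.001, -1.0]]
wrist_force: [-1.1, -0.5, -0.3]
gripper_width: 60.8
```

```bash
python3 - <<'E'
from h import *
go([470,143,4],-.16)
a=snapshot("scene")
cv2.imwrite("pics/c3.png",crop(a,0,325,220,100,6))
E
```

```text
t 3.9 tcp [476.5 140.5  25.9] w 60.8 F [-1.1 -0.5 -0.3]
j [ 0.22  0.53 -0.69  2.06  0.52  0.71 -2.52]
[[ 0.989 -0.15   0.013]
 [-0.15  -0.989 -0.001]
 [ 0.013 -0.001 -1.   ]]
shift [-0.0071 -0.0014  0.0219] norm 0.023
turn [-0.09 -0.75  0.53]
```

View pics/c3.png

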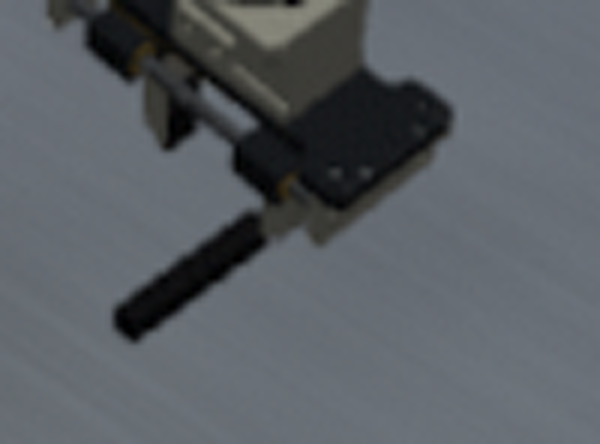

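Request:
{"op": "drive_tool", "data": {
  "targets": "-0.004 -0.001 0.011 0 -0.4 0 0.06; -0.003 0 0.008 0 -0.3 0 0.06; 0 0 0.003 0 0 0 0.06; 0 0 0 0 0 0 0.06"
}}

```text
time_s: 4.35
tool_pos: [474.4, 143.6, 7.8]
tool_rot: [[0.989, -0.15, 0.009], [-0.15, -0.989, 0.003], [0.009, -0.005, -1.0]]
wrist_force: [-0.1, -0.3, -0.9]
gripper_width: 60.3
```

```bash
python3 - <<'E'
from h import *
go([470,143,4],-.16)
E
```

```text
t 4.35 tcp [474.4 143.6   7.8] w 60.3 F [-0.1 -0.3 -0.9]
j [ 0.18  0.56 -0.64  2.06  0.53  0.68 -2.53]
[[ 0.989 -0.15   0.009]
 [-0.15  -0.989  0.003]
 [ 0.009 -0.005 -1.   ]]
shift [-0.0043  0.0013  0.0038] norm 0.0059
turn [-0.27 -0.5   0.54]
```

Request:
{"op": "drive_tool", "data": {
  "targets": "-0.003 0 0.004 0 -0.5 0 0.06; -0.001 0 0.002 0 0 0 0.06; 0 0 0 0 0 0 0.0; 0 0 0 0 0 0 0.0; 0 0 0 0 0 0 0.0; 0 0 0 0 0 0 0.0; 0 0 0 0 0 0 0.0; 0 0 0 0 0 0 0.0; 0 0 0 0 0 0 0.0"
}}

```text
time_s: 5.25
tool_pos: [470.9, 144.8, 2.1]
tool_rot: [[0.989, -0.149, 0.001], [-0.149, -0.989, 0.005], [0.001, -0.005, -1.0]]
wrist_force: [0.6, -0.6, 0.1]
gripper_width: 8.8
```

```bash
python3 - <<'E'
from h import *
st()
E
```

```text
t 5.25 tcp [470.9 144.8   2.1] w 8.8 F [ 0.6 -0.6  0.1]
j [ 0.17  0.57 -0.63  2.07  0.53  0.67 -2.54]
[[ 0.989 -0.149  0.001]
 [-0.149 -0.989  0.005]
 [ 0.001 -0.005 -1.   ]]
```

```bash
python3 - <<'E'
from h import *
st()
a=snapshot("scene");b=snapshot("top")
st()
cv2.imwrite("pics/c4.png",np.hstack([crop(a,0,320,225,80,5),crop(b,0,260,225,80,5)]))
E
```

```text
t 5.25 tcp [470.9 144.8   2.1] w 8.8 F [ 0.6 -0.6  0.1]
j [ 0.17  0.57 -0.63  2.07  0.53  0.67 -2.54]
[[ 0.989 -0.149  0.001]
 [-0.149 -0.989  0.005]
 [ 0.001 -0.005 -1.   ]]
t 5.35 tcp [470.9 144.7   2.1] w 2.1 F [ 0.3  0.1 -0.2]
j [ 0.17  0.57 -0.63  2.07  0.53  0.67 -2.54]
[[ 0.989 -0.149  0.001]
 [-0.149 -0.989  0.005]
 [ 0.001 -0.005 -1.   ]]
```

View pics/c4.png

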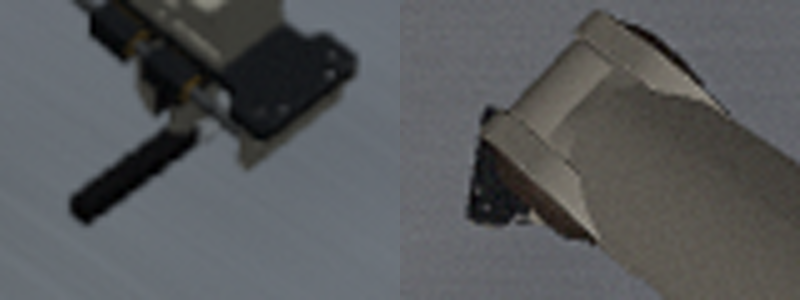

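```bash
python3 - <<'E'
from h import *
import pickle
a,b=pickle.load(open("p0.pkl","rb"))
for uv in((295,237),(318,221.5),(337,211)): print(ray(a,uv,9))
for uv in((269.7,215.3),(265.7,240.7),(266.7,249.3)): print(ray(b,uv,12))
print(proj(a,[[470.9,144.7,2],[470.9,144.7,19]]))
cv2.imwrite("pics/c5.png",np.hstack([crop(a,0,320,225,60,7),crop(b,0,265,232,60,7)]))
E
```

```text
[544.69127618 130.3399304    9.        ]
[460.42939639 148.54043736   9.        ]
[394.77327958 169.1588793    9.        ]
[542.07208716 129.05077099  12.        ]
[453.48770146 142.69818257  12.        ]
[423.83824168 139.1591651   12.        ]
[[314.64160031 224.51710312]
 [314.93175499 221.07421926]]
```

View pics/c5.png

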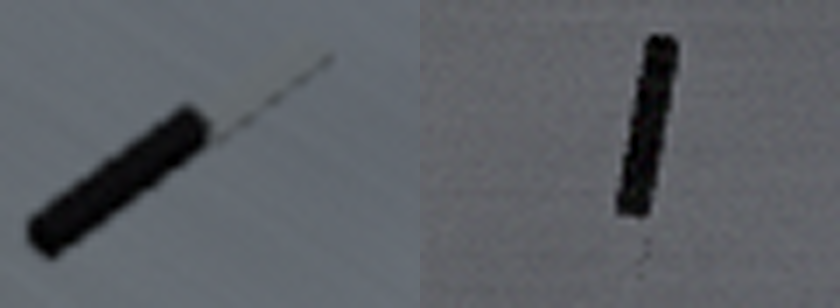

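```bash
python3 - <<'E'
from h import *
a=snapshot("scene")
st()
cv2.imwrite("pics/c6.png",crop(a,0,320,215,80,10))
print(proj(a,[[470.9,144.7,2],[470.9,144.7,19],[470.9,144.7,60]]), "crop origin 280,185")
print([ (d["score"],d["uv"]) for d in silhouettes(a,"spatula")])
E
```

```text
t 5.4 tcp [470.9 144.7   2.1] w 1.1 F [ 0.5  0.2 -1. ]
j [ 0.17  0.57 -0.63  2.07  0.53  0.67 -2.54]
[[ 0.989 -0.149  0.001]
 [-0.149 -0.989  0.005]
 [ 0.001 -0.005 -1.   ]]
[[314.64160031 224.51710312]
 [314.93175499 221.07421926]
 [315.65568414 212.48430451]] crop origin 280,185
[(0.77, [305.6, 227.7]), (0.26, [205.6, 185.3])]
```

View pics/c6.png

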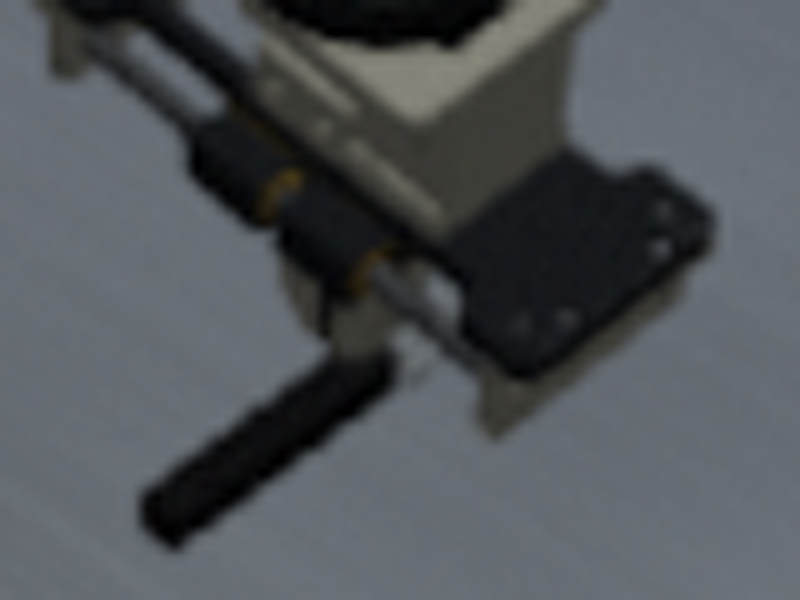

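Request:
{"op": "drive_tool", "data": {
  "targets": "0 0 -0.03 0 0 0 0.0; 0 0 -0.03 0 0 0 0.0; 0 0 0 0 0 0 0.0;0 0 0 0 0 0 0.0"
}}

```text
time_s: 5.85
tool_pos: [469.7, 144.2, 62.9]
tool_rot: [[0.989, -0.149, -0.001], [-0.149, -0.989, 0.005], [-0.002, -0.005, -1.0]]
wrist_force: [-0.0, 0.8, -0.6]
gripper_width: 0.6
```

```bash
python3 - <<'E'
from h import *
a=snapshot("scene")
s=st()
im=crop(a,0,320,215,80,10)
t=s["tool_pos"]; R=np.array(s["tool_rot"])
for d in (0,-19,-47-19):
    u=proj(a,t+R@[0,0,d])[0]; print(u); cv2.circle(im,(int((u[0]+.5-280)*10),int((u[1]+.5-185)*10)),4,(0,0,255),-1)
cv2.imwrite("pics/c7.png",im)
E
```

```text
t 5.9 tcp [469.8 144.4  62.9] w 0.7 F [ 0.1 -0.4 -0. ]
j [ 0.25  0.47 -0.72  2.04  0.43  0.79 -2.45]
[[ 0.989 -0.149 -0.001]
 [-0.149 -0.989  0.005]
 [-0.002 -0.005 -1.   ]]
[315.85324052 211.58044494]
[316.17110264 207.42750951]
[316.98950588 196.73489906]
```

View pics/c7.png

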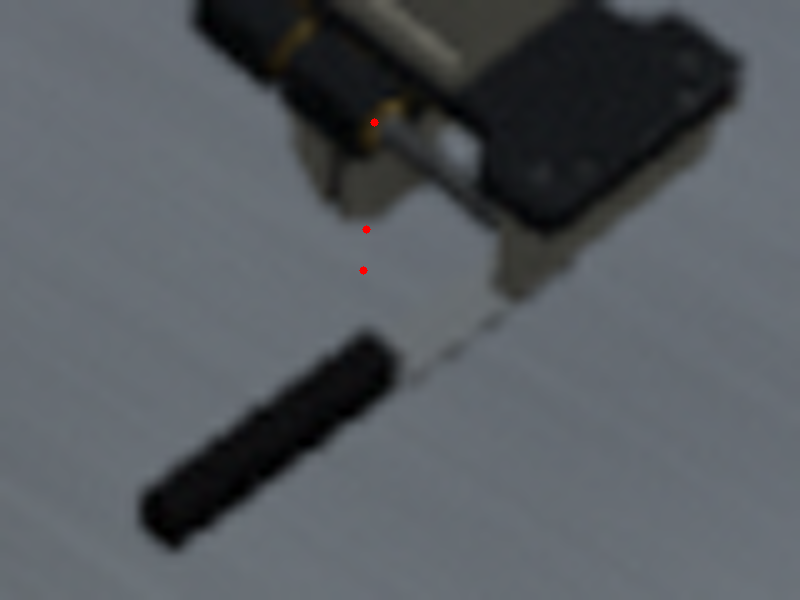

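Request:
{"op": "drive_tool", "data": {
  "targets": "0 0 0.015 0 0 0 0.06; 0 0 0.02 0 0 0 0.06; 0 0 0.015 0 0 0 0.06; 0 0 0.006 0 0 0 0.06; 0 0 0.003 0 0 0 0.06; 0 0 0 0 0 0 0.06"
}}

```text
time_s: 6.5
tool_pos: [465.1, 143.3, -5.8]
tool_rot: [[0.989, -0.148, -0.01], [-0.148, -0.989, 0.003], [-0.01, -0.002, -1.0]]
wrist_force: [-0.1, 0.2, 0.2]
gripper_width: 43.9
```

```bash
python3 - <<'E'
from h import *
a=snapshot("scene")
s=st()
cv2.imwrite("pics/c8.png",crop(a,0,320,215,80,10))
E
```

```text
t 6.55 tcp [465.2 143.4  -5.5] w 47.8 F [-0.3  0.2  0.1]
j [ 0.15  0.57 -0.6   2.07  0.51  0.66 -2.52]
[[ 0.989 -0.148 -0.01 ]
 [-0.148 -0.989  0.003]
 [-0.01  -0.002 -1.   ]]
```

View pics/c8.png

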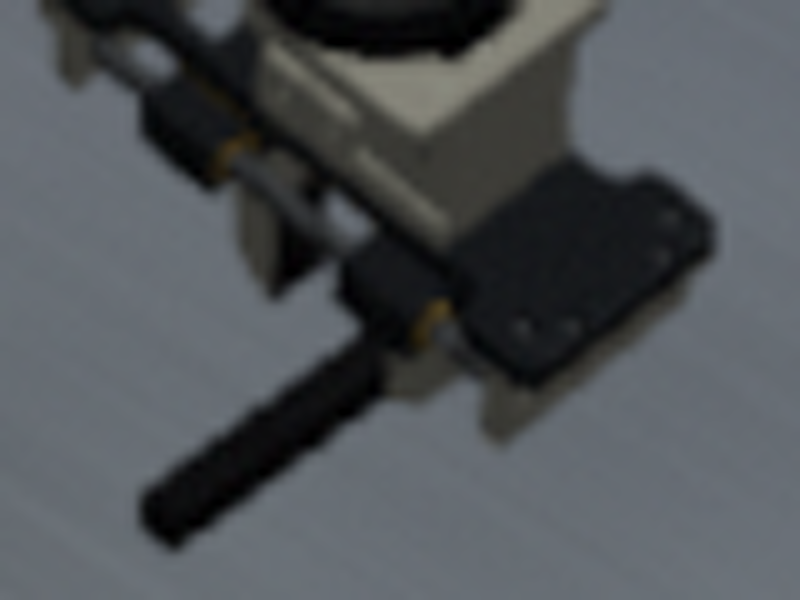

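Request:
{"op": "drive_tool", "data": {
  "targets": "0.003 0 0.005 0 0.6 0 0.06; 0.002 0 0.003 0 0 0 0.06; 0 0 0.002 0 0 0 0.06; 0 0 0 0 0 0 0.06"
}}

```text
time_s: 6.95
tool_pos: [472.2, 143.0, -15.0]
tool_rot: [[0.989, -0.149, 0.005], [-0.149, -0.989, 0.002], [0.005, -0.003, -1.0]]
wrist_force: [0.8, 0.9, -0.9]
gripper_width: 59.8
```

Request:
{"op": "drive_tool", "data": {
  "targets": "0 0 0.002 0 0 0 0.06; 0 0 0.002 0 0 0 0.06; 0 0 0 0 0 0 0.06"
}}

```text
time_s: 7.25
tool_pos: [472.8, 143.0, -18.9]
tool_rot: [[0.989, -0.149, 0.006], [-0.149, -0.989, 0.002], [0.006, -0.003, -1.0]]
wrist_force: [-0.8, -0.5, 0.5]
gripper_width: 59.7
```

Request:
{"op": "drive_tool", "data": {
  "targets": "0 0 0.002 0 0 0 0.06; 0 0 0.001 0 0 0 0.06; 0 0 0 0 0 0 0.06"
}}

```text
time_s: 7.55
tool_pos: [472.8, 143.0, -22.1]
tool_rot: [[0.989, -0.149, 0.006], [-0.149, -0.989, 0.003], [0.006, -0.003, -1.0]]
wrist_force: [0.6, 0.8, -0.5]
gripper_width: 60.2
```

```bash
python3 - <<'E'
from h import *
a=snapshot("scene")
s=st()
cv2.imwrite("pics/c9.png",crop(a,0,320,215,80,10))
E
```

```text
t 7.6 tcp [472.8 143.  -22. ] w 60.1 F [ 0.  -0.2 -0.4]
j [ 0.1   0.59 -0.54  2.07  0.53  0.61 -2.53]
[[ 0.989 -0.149  0.006]
 [-0.149 -0.989  0.002]
 [ 0.006 -0.003 -1.   ]]
```

View pics/c9.png

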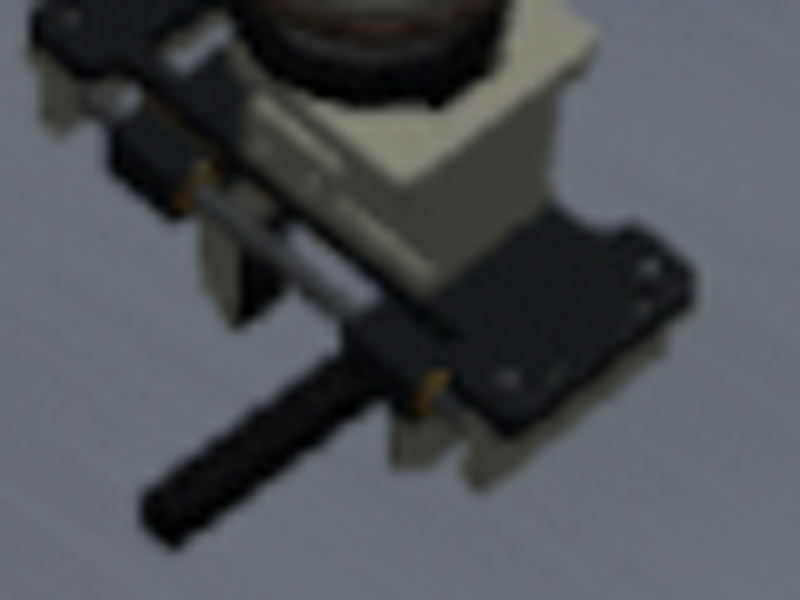

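Request:
{"op": "drive_tool", "data": {
  "targets": "0 0 0.001 0 0 0 0.0; 0 0 0 0 0 0 0.0; 0 0 0 0 0 0 0.0; 0 0 0 0 0 0 0.0; 0 0 0 0 0 0 0.0; 0 0 0 0 0 0 0.0; 0 0 0 0 0 0 0.0; 0 0 0 0 0 0 0.0"
}}

```text
time_s: 8.4
tool_pos: [473.0, 143.2, -23.0]
tool_rot: [[0.989, -0.149, 0.006], [-0.149, -0.989, 0.003], [0.006, -0.004, -1.0]]
wrist_force: [-0.6, -0.2, 0.1]
gripper_width: 15.4
```

```bash
python3 - <<'E'
from h import *
a=snapshot("scene")
s=st()
cv2.imwrite("pics/c10.png",crop(a,0,320,215,80,10))
E
```

```text
t 8.45 tcp [473.  143.1 -23. ] w 15.6 F [ 0.5 -0.2 -0.2]
j [ 0.1   0.59 -0.54  2.07  0.53  0.6  -2.53]
[[ 0.989 -0.149  0.006]
 [-0.149 -0.989  0.003]
 [ 0.006 -0.004 -1.   ]]
```

View pics/c10.png

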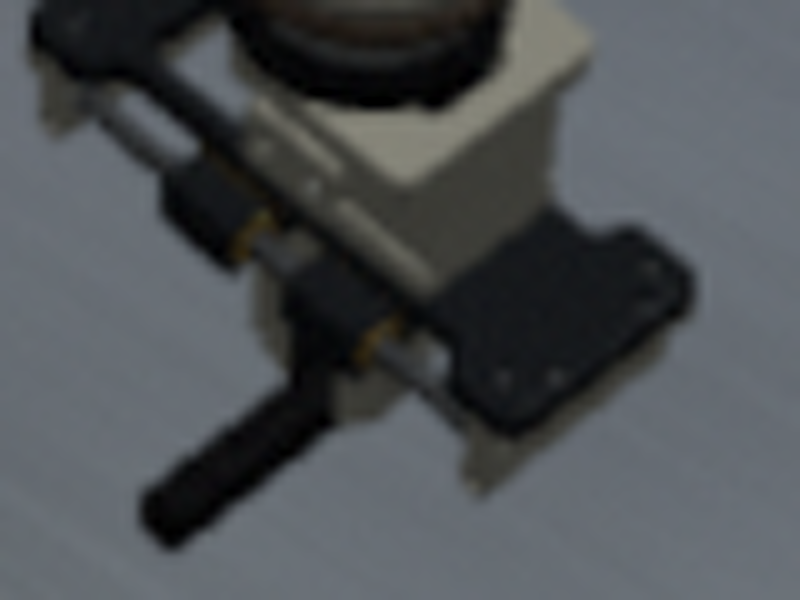

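Request:
{"op": "drive_tool", "data": {
  "targets": "0 0 -0.01 0 0 0 0.0; 0 0 -0.03 0 0 0 0.0; 0 0 -0.04 0 0 0 0.0; 0 0 -0.04 0 0 0 0.0; 0 0 0 0 0 -8 0; 0 0 0 0 0 -8 0; 0 0 0 0 0 -8 0"
}}

```text
time_s: 9.15
tool_pos: [471.4, 143.0, 105.4]
tool_rot: [[0.96, 0.281, 0.007], [0.281, -0.96, 0.001], [0.007, 0.001, -1.0]]
wrist_force: [0.1, 0.6, -0.3]
gripper_width: 15.5
```

```bash
python3 - <<'E'
from h import *
a=snapshot("scene");b=snapshot("top")
for n in("dishes","jar","tube_rack"): print(n,[(d["score"],d["uv"],ray(p,d["uv"],z)[:2]) for p in(a,b) for d in silhouettes(p,n)[:1] for z in [{"dishes":30,"jar":70,"tube_rack":70}[n]]])
go([631.8,28,100],1.37)
cv2.imwrite("pics/c11.png",np.hstack([crop(a,0,320,205,130,3),crop(b,0,260,225,130,3)]))
E
```

```text
dishes [(0.73, [229.6, 292.4], array([795.9073115 , 114.64917768])), (0.88, [277.4, 145.0], array([790.3266118 , 101.70256757]))]
jar [(0.96, [276.3, 304.3], array([760.78501882, 241.78412892])), (0.54, [241.8, 153.2], array([749.0420576 , 223.19919914]))]
tube_rack [(0.95, [206.5, 116.4], array([ 386.42143137, -364.89194477])), (0.63, [196.9, 224.2], array([504.16716069, 370.51493193]))]
t 9.55 tcp [470.5 142.8 103.7] w 15.3 F [-0.5 -0.6 -0.4]
j [ 0.31  0.41 -0.8   2.01  0.38  0.87 -1.99]
[[ 0.962  0.274  0.004]
 [ 0.274 -0.962  0.001]
 [ 0.004  0.    -1.   ]]
shift [0.1237 0.1546 0.0042] norm 0.198
turn [  0.13  -0.19 -62.61]
```

View pics/c11.png

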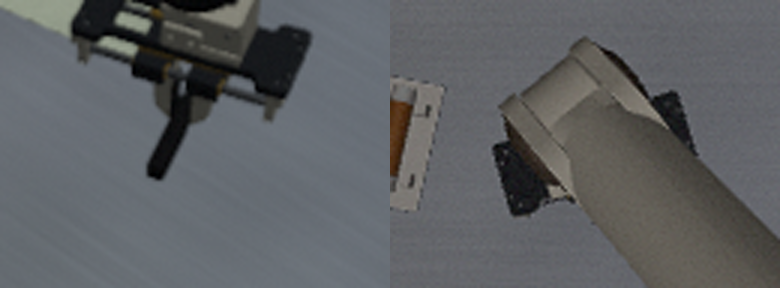

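Request:
{"op": "drive_tool", "data": {
  "targets": "0 0 -0.01 0 0 -8 0; 0 0 -0.01 0 0 -8 0; 0 0 -0.01 0 0 -8 0; 0 0 0 0 0 -8 0; 0 0 0 0 0 -8 0; 0 0 0 0 0 -8 0; 0 0 0 0 0 -8 0; 0 0 0 0 0 -6 0; 0 0 0 0 0 0 0"
}}

```text
time_s: 10.45
tool_pos: [468.6, 143.3, 133.7]
tool_rot: [[0.176, 0.984, 0.0], [0.984, -0.176, -0.001], [-0.001, 0.0, -1.0]]
wrist_force: [0.5, 0.1, -0.8]
gripper_width: 15.4
```

```bash
python3 - <<'E'
from h import *
go([631.8,28,100],1.37)
E
```

```text
t 10.45 tcp [468.6 143.3 133.7] w 15.4 F [ 0.5  0.1 -0.8]
j [ 0.53  0.47 -1.08  1.99  0.5   0.99 -0.97]
[[ 0.176  0.984  0.   ]
 [ 0.984 -0.176 -0.001]
 [-0.001  0.    -1.   ]]
shift [-0.0848  0.1809  0.0338] norm 0.2026
turn [0.02 0.04 1.39]
```

Request:
{"op": "drive_tool", "data": {
  "targets": "-0.021 0.045 0 0 0 0.4 0; -0.021 0.045 0 0 0 0.4 0; -0.021 0.045 0.01 0 0 0.4 0; -0.015 0.035 0.02 0 0 0 0; 0 0 0 0 0 0 0; 0 0 0 0 0 0 0"
}}

```text
time_s: 11.05
tool_pos: [624.5, 32.3, 101.4]
tool_rot: [[0.216, 0.976, -0.001], [0.976, -0.216, -0.003], [-0.003, 0.0, -1.0]]
wrist_force: [-0.5, 0.3, -0.1]
gripper_width: 15.0
```

```bash
python3 - <<'E'
from h import *
a=snapshot("scene");b=snapshot("top")
s=st()
go([631.8,28,100],1.37)
t=s["tool_pos"]+np.array([0,0,25]); R=np.array(s["tool_rot"])
ia=crop(a,0,240,205,200,4);ib=crop(b,0,330,185,160,5)
for d in ([0,0,0],[-42-0,0,-9],[-87,0,-1.5],[45,0,-9]):
    for im,p,o,f in((ia,a,(140,130),4),(ib,b,(250,125),5)):
        u=proj(p,t+R@np.array(d,float))[0]; cv2.circle(im,(int((u[0]+.5-o[0])*f),int((u[1]+.5-o[1])*f)),3,(0,0,255),-1); print(d,u)
cv2.imwrite("pics/c12.png",ia);cv2.imwrite("pics/c12b.png",ib)
E
```

```text
t 11.15 tcp [623.8  32.  101.7] w 15.1 F [-0.  -0.5 -0.9]
j [ 0.54  0.71 -0.92  1.68  0.63  1.08 -0.79]
[[ 0.214  0.977 -0.   ]
 [ 0.977 -0.214 -0.004]
 [-0.004  0.    -1.   ]]
t 11.15 tcp [623.8  32.  101.7] w 15.1 F [-0.  -0.5 -0.9]
j [ 0.54  0.71 -0.92  1.68  0.63  1.08 -0.79]
[[ 0.214  0.977 -0.   ]
 [ 0.977 -0.214 -0.004]
 [-0.004  0.    -1.   ]]
shift [-0.0022  0.0087  0.0017] norm 0.0091
turn [ 0.03  0.24 -0.84]
[0, 0, 0] [247.79086097 211.82979071]
[0, 0, 0] [298.40466768 185.14355788]
[-42, 0, -9] [238.30379341 199.91943443]
[-42, 0, -9] [311.22294831 187.20070941]
[-87, 0, -1.5] [228.92583656 191.45793906]
[-87, 0, -1.5] [324.71298284 190.53121189]
[45, 0, -9] [257.86310659 220.67364252]
[45, 0, -9] [284.86705809 181.70229704]
```

View pics/c12.png

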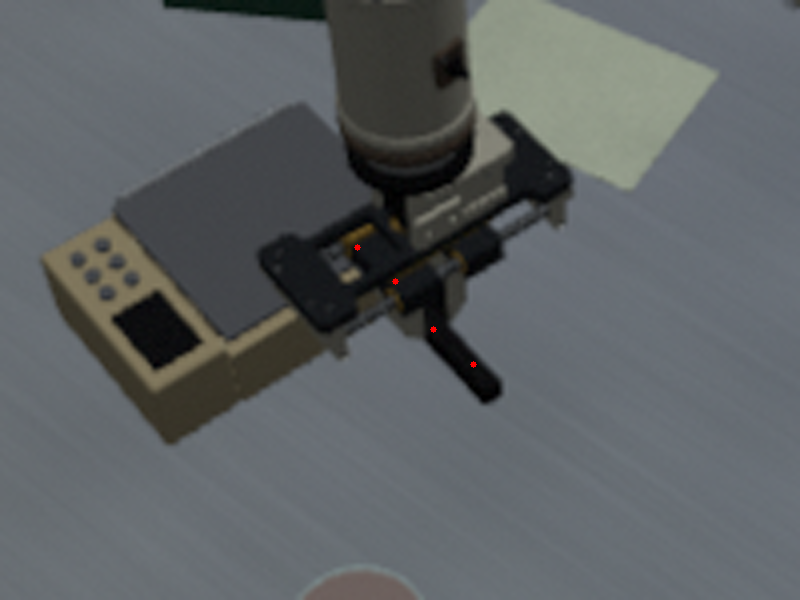

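View pics/c12b.png

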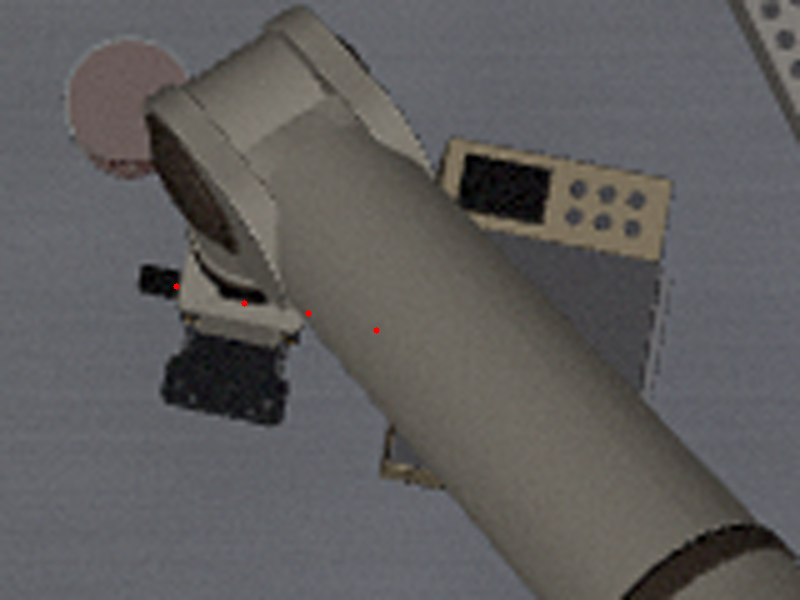

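```bash
cat > ov.py <<'E'
from h import *
from fit import box
def overlay(p,c,r,s,f,off,zoff=25,sz=2.0,pitch=0):
    """wireframe of spatula held: grip point `off` mm ahead of handle centre; handle bottom sz mm below fingertip(-)"""
    S=state(); t=np.array(S["tool_pos"])+[0,0,zoff]; R=np.array(S["tool_rot"])
    im=crop(p,0,c,r,s,f)
    for B in (box(-45,45,-8,8,0,18),box(45,115,-9,9,2,5)):
        L=B.copy(); L[:,0]-=off; L[:,2]-=sz
        # spatula frame-> tool: x_s=-x_t, z_s=-z_t
        a=np.radians(pitch); x=L[:,0]*np.cos(a)-L[:,2]*np.sin(a); z=L[:,0]*np.sin(a)+L[:,2]*np.cos(a)
        T=np.c_[-x,L[:,1],-z]
        u=(proj(p,T@R.T+t)+.5-[c-s//2,r-s*3//8])*f
        for i in range(8):
            for j in range(i):
                if bin(i^j).count("1")==1: cv2.line(im,tuple(int(q) for q in u[i]),tuple(int(q) for q in u[j]),(0,255,255),1)
    return im
E
python3 - <<'E'
from ov import *
a=snapshot("scene");b=snapshot("top")
cv2.imwrite("pics/c13.png",np.hstack([overlay(a,245,210,80,5,23),overlay(b,300,185,80,5,23)]))
E
```

```text
(no output)
```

View pics/c13.png

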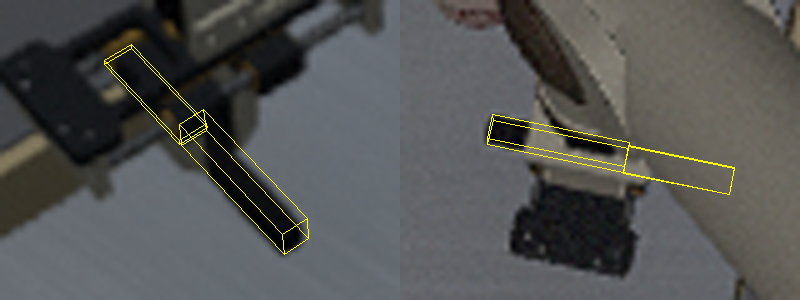

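Request:
{"op": "drive_tool", "data": {
  "targets": "-0.001 0.005 0.02 0 0.1 -0.8 0; -0.001 0.004 0.02 0 0.1 0 0; 0 0 0.015 0 0 0 0; 0 0 0.004 0 0 0 0; 0 0 0 0 0 0 0"
}}

```text
time_s: 11.75
tool_pos: [631.1, 31.3, 39.3]
tool_rot: [[0.193, 0.981, 0.002], [0.981, -0.193, -0.001], [-0.001, 0.002, -1.0]]
wrist_force: [-0.3, -0.3, -0.6]
gripper_width: 14.9
```

```bash
python3 - <<'E'
from ov import *
go([631.8,28,38],1.37)
a=snapshot("scene")
cv2.imwrite("pics/c14.png",overlay(a,235,200,120,6,23))
E
```

```text
t 11.75 tcp [631.1  31.3  39.3] w 14.9 F [-0.3 -0.3 -0.6]
j [ 0.51  0.79 -0.87  1.7   0.71  0.99 -0.82]
[[ 0.193  0.981  0.002]
 [ 0.981 -0.193 -0.001]
 [-0.001  0.002 -1.   ]]
shift [-0.0031  0.0013  0.0013] norm 0.0036
turn [0.1  0.04 0.38]
```

View pics/c14.png

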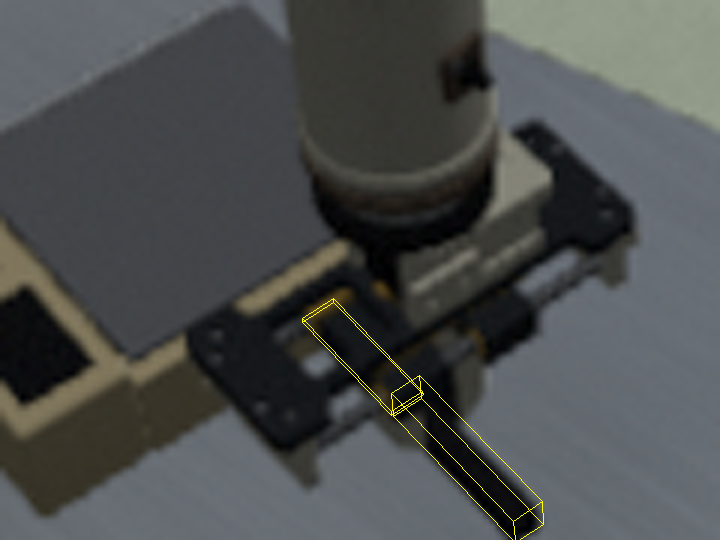

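Request:
{"op": "drive_tool", "data": {
  "targets": "-0.01 0 0 0 0 0.2 0; -0.01 0 0 0 0 0 0; -0.006 0 0 0 0 0 0; 0 0 0 0 0 0 0"
}}

```text
time_s: 12.2
tool_pos: [626.6, 3.1, 41.2]
tool_rot: [[0.197, 0.98, 0.004], [0.98, -0.197, -0.002], [-0.001, 0.004, -1.0]]
wrist_force: [0.3, -0.4, -1.2]
gripper_width: 15.3
```

```bash
cat >> h.py <<'E'
def rd():
    s=state(); t=np.array(s["tool_pos"])+[0,0,25]-[592,-168,0]; r=Rz(-.2).T@t; print("reader-frame tip-of-finger",np.round(r,1),"blade tip y(level)",round(r[1]-92,1),"F",np.round(s["wrist_force"],1),"w",round(s["gripper_width"],1))
E
python3 - <<'E'
from ov import *
rd();go([631.8,28,38],1.37)
E
```

```text
reader-frame tip-of-finger [-1.000e-01  1.746e+02  6.620e+01] blade tip y(level) 82.6 F [ 0.3 -0.4 -1.2] w 15.3
t 12.2 tcp [626.6   3.1  41.2] w 15.3 F [ 0.3 -0.4 -1.2]
j [ 0.56  0.78 -0.87  1.71  0.7   0.99 -0.78]
[[ 0.197  0.98   0.004]
 [ 0.98  -0.197 -0.002]
 [-0.001  0.004 -1.   ]]
shift [0.0254 0.0002 0.0031] norm 0.0256
turn [0.24 0.05 0.13]
```

Request:
{"op": "drive_tool", "data": {
  "targets": "-0.005 0 0.002 0.2 0 0.1 0; -0.004 0 0.001 0 0 0 0; 0 0 0 0 0 0 0"
}}

```text
time_s: 12.5
tool_pos: [625.3, -7.4, 38.8]
tool_rot: [[0.2, 0.98, 0.002], [0.98, -0.2, -0.001], [-0.001, 0.002, -1.0]]
wrist_force: [-0.0, 0.2, 0.0]
gripper_width: 15.3
```

```bash
python3 - <<'E'
from ov import *
rd();go([631.8,28,38],1.37)
E
```

```text
reader-frame tip-of-finger [  0.7 164.   63.8] blade tip y(level) 72.0 F [-0.   0.2  0. ] w 15.3
t 12.5 tcp [625.3  -7.4  38.8] w 15.3 F [-0.   0.2  0. ]
j [ 0.57  0.78 -0.87  1.72  0.71  0.98 -0.77]
[[ 0.2    0.98   0.002]
 [ 0.98  -0.2   -0.001]
 [-0.001  0.002 -1.   ]]
shift [ 0.036  -0.0007  0.0008] norm 0.036
turn [ 0.11  0.05 -0.06]
```

Request:
{"op": "drive_tool", "data": {
  "targets": "0 0 -0.006 0 0 0 0; 0 0 -0.008 0 0 0 0; -0.001 0 -0.009 0 0 0 0; -0.001 0 -0.009 0 0 0 0; 0 0 0 0 0 0 0"
}}

```text
time_s: 13.0
tool_pos: [624.7, -8.5, 73.7]
tool_rot: [[0.199, 0.98, 0.002], [0.98, -0.199, -0.001], [-0.0, 0.002, -1.0]]
wrist_force: [0.6, -0.5, -2.3]
gripper_width: 15.2
```

```bash
python3 - <<'E'
from ov import *
rd()
a=snapshot("scene")
cv2.imwrite("pics/c15.png",overlay(a,235,200,120,6,23))
E
```

```text
reader-frame tip-of-finger [  0.4 162.8  98.7] blade tip y(level) 70.8 F [ 0.6 -0.5 -2.3] w 15.2
```

View pics/c15.png

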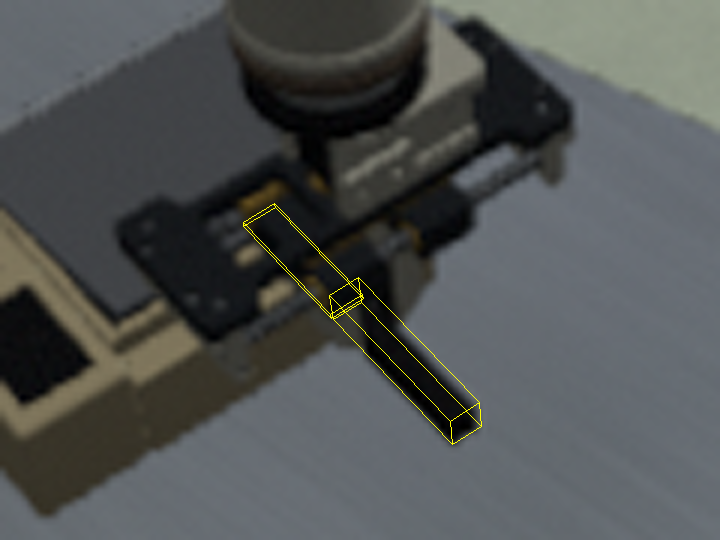

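Request:
{"op": "drive_tool", "data": {
  "targets": "-0.002 0 -0.008 0 0 0 0; -0.003 0 -0.009 0 0 0 0; -0.004 0 -0.009 0 0 0 0; -0.004 0 -0.009 0 0 0 0; -0.005 0 -0.009 0 0 0 0; 0 0 0 0 0 0 0"
}}

```text
time_s: 13.65
tool_pos: [620.6, -26.9, 121.3]
tool_rot: [[0.198, 0.98, 0.002], [0.98, -0.198, 0.0], [0.0, 0.002, -1.0]]
wrist_force: [0.2, 0.8, -1.5]
gripper_width: 15.6
```

```bash
cat >> h.py <<'E'
def ang():
    s=state(); t=np.array(s["tool_pos"])+[0,0,25]-[592,-168,0]; r=Rz(-.2).T@t; y=r[1]-92+68; z=r[2]+3-72
    print("theta",round(np.arctan2(z,y),3),"R",round(np.hypot(y,z),1),"y,z",round(y-68,1),round(z+72,1),"F",np.round(s["wrist_force"],1),"w",round(s["gripper_width"],1),"t",round(s["time_s"],2))
    print(np.round(s["joint_pos"],2),np.round(s["tool_rot"],3).tolist())
E
python3 - <<'E'
from ov import *
ang()
a=snapshot("scene")
cv2.imwrite("pics/c16.png",overlay(a,235,190,120,6,23))
E
```

```text
theta 0.572 R 142.8 y,z 52.0 149.3 F [ 0.2  0.8 -1.5] w 15.6 t 13.65
[ 0.66  0.68 -0.95  1.68  0.61  1.1  -0.67] [[0.198, 0.98, 0.002], [0.98, -0.198, 0.0], [0.0, 0.002, -1.0]]
```

View pics/c16.png

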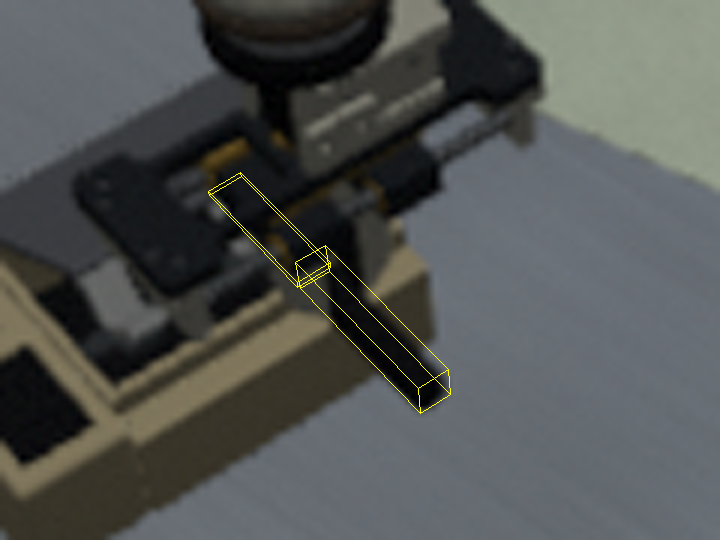

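Request:
{"op": "drive_tool", "data": {
  "targets": "-0.006 0 -0.008 0 0 0 0; -0.007 0 -0.008 0 0 0 0; -0.007 0 -0.007 0 0 0 0; -0.008 0 -0.006 0 0 0 0; -0.009 0 -0.005 0 0 0 0; 0 0 0 0 0 0 0"
}}

```text
time_s: 14.3
tool_pos: [612.3, -65.4, 157.6]
tool_rot: [[0.197, 0.98, 0.001], [0.98, -0.197, 0.001], [0.001, 0.001, -1.0]]
wrist_force: [-0.6, 0.5, -1.8]
gripper_width: 15.0
```

```bash
python3 - <<'E'
from ov import *
ang()
a=snapshot("scene")
cv2.imwrite("pics/c17.png",overlay(a,235,180,120,6,23))
E
```

```text
theta 0.954 R 139.3 y,z 12.6 185.6 F [-0.6  0.5 -1.8] w 15.0 t 14.3
[ 0.75  0.64 -0.98  1.66  0.57  1.15 -0.58] [[0.197, 0.98, 0.001], [0.98, -0.197, 0.001], [0.001, 0.001, -1.0]]
```

View pics/c17.png

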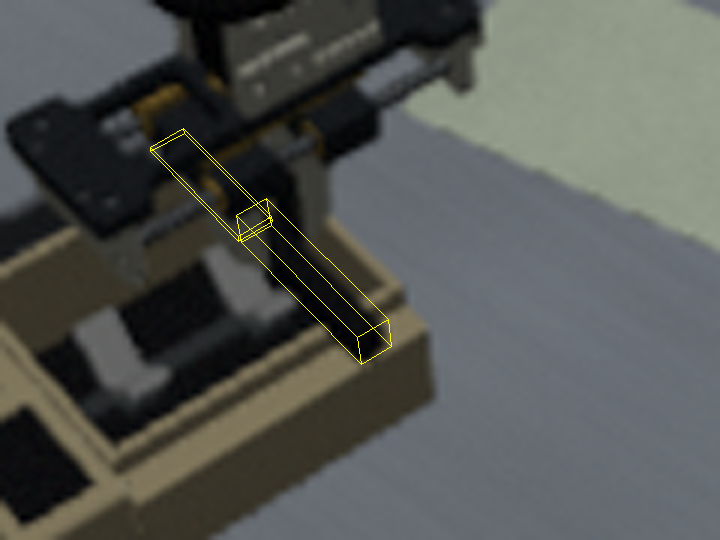

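Request:
{"op": "drive_tool", "data": {
  "targets": "-0.009 0 -0.006 0 0 0 0; -0.01 0 -0.005 0 0 0 0; -0.01 0 -0.003 0 0 0 0; -0.01 0 -0.002 0 0 0 0; -0.01 0 -0.001 0 0 0 0; -0.01 0 0 0 0 0 0; -0.01 0 0 0 0 0 0; 0 0 0 0 0 0 0"
}}

```text
time_s: 15.15
tool_pos: [596.7, -139.3, 175.0]
tool_rot: [[0.198, 0.98, -0.0], [0.98, -0.198, 0.001], [0.001, -0.001, -1.0]]
wrist_force: [0.2, 1.0, -0.6]
gripper_width: 15.5
```

```bash
python3 - <<'E'
from ov import *
ang()
a=snapshot("scene")
cv2.imwrite("pics/c18.png",overlay(a,215,170,140,5,23))
E
```

```text
theta 1.532 R 131.1 y,z -62.9 203.0 F [ 0.2  1.  -0.6] w 15.5 t 15.15
[ 0.88  0.62 -1.    1.65  0.55  1.18 -0.45] [[0.198, 0.98, -0.0], [0.98, -0.198, 0.001], [0.001, -0.001, -1.0]]
```

View pics/c18.png

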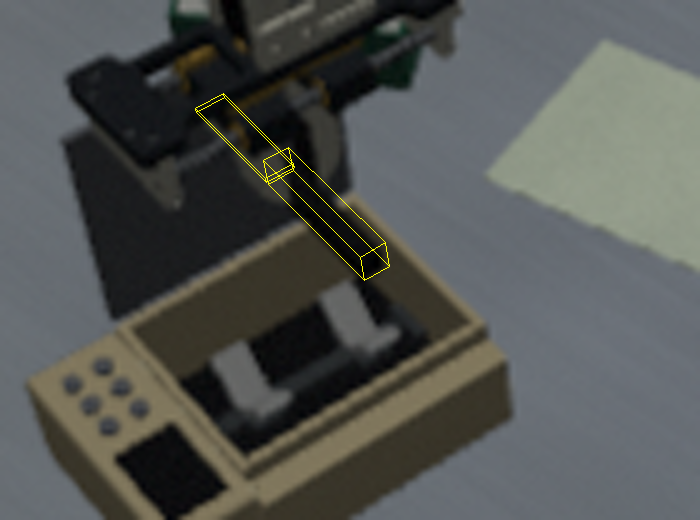

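Request:
{"op": "drive_tool", "data": {
  "targets": "-0.01 0 0 0 0 0 0; -0.01 0 0 0 0 0 0; -0.008 0 0.001 0 0 0 0; 0 0 0 0 0 0 0; 0 0 0 0 0 0 0"
}}

```text
time_s: 15.7
tool_pos: [590.5, -167.3, 173.5]
tool_rot: [[0.196, 0.981, -0.001], [0.981, -0.196, 0.002], [0.002, -0.002, -1.0]]
wrist_force: [0.2, 0.6, -0.7]
gripper_width: 15.2
```

```bash
python3 - <<'E'
from ov import *
ang()
E
```

```text
theta 1.751 R 131.6 y,z -91.6 201.5 F [ 0.2  0.6 -0.7] w 15.2 t 15.7
[ 0.93  0.62 -0.99  1.65  0.55  1.18 -0.4 ] [[0.196, 0.981, -0.001], [0.981, -0.196, 0.002], [0.002, -0.002, -1.0]]
```

Request:
{"op": "drive_tool", "data": {
  "targets": "-0.006 0 0 0 0 0 0; 0 0 0 0 0 0 0; 0.02 0 0 0 0 0 0; 0.045 0 0 0 0 0 0; 0.045 0 0 0 0 0 0; 0.045 0 0 0 0 0 0; 0.045 0 0 0 0 0 0; 0.045 0 0 0 0 0 0; 0.01 0 0.02 0 0 0 0; 0 0 0.03 0 0 0 0; 0 0 0.03 0 0 0 0; 0 0 0 0 0 0 0"
}}

```text
time_s: 16.9
tool_pos: [643.3, 84.6, 91.4]
tool_rot: [[0.198, 0.98, 0.003], [0.98, -0.198, 0.001], [0.002, 0.002, -1.0]]
wrist_force: [-0.1, -0.1, -0.5]
gripper_width: 15.6
```

```bash
python3 - <<'E'
from ov import *
rd();st()
a=snapshot("scene");b=snapshot("top")
cv2.imwrite("pics/c19.png",np.hstack([overlay(a,225,190,140,3,23),overlay(b,330,190,140,3,23)]))
E
```

```text
reader-frame tip-of-finger [1.000e-01 2.577e+02 1.164e+02] blade tip y(level) 165.7 F [-0.1 -0.1 -0.5] w 15.6
t 16.9 tcp [643.3  84.6  91.4] w 15.6 F [-0.1 -0.1 -0.5]
j [ 0.44  0.76 -0.91  1.63  0.66  1.09 -0.85]
[[ 0.198  0.98   0.003]
 [ 0.98  -0.198  0.001]
 [ 0.002  0.002 -1.   ]]
```

View pics/c19.png

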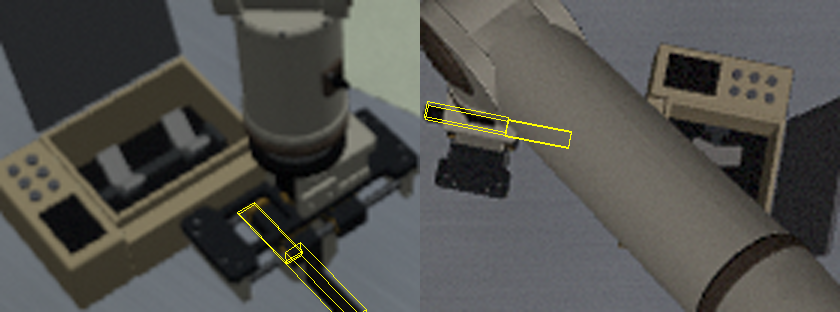

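Request:
{"op": "drive_tool", "data": {
  "targets": "0 0 0.03 0 0 0 0; 0 0 0.03 0 0 0 0; 0 0 0.025 0 0 0 0; 0 0 0.012 0 0 0 0; 0 0 0.004 0 0 0 0; 0 0 0 0 0 0 0"
}}

```text
time_s: 17.6
tool_pos: [658.5, 84.2, 4.7]
tool_rot: [[0.206, 0.978, 0.028], [0.979, -0.206, 0.005], [0.01, 0.026, -1.0]]
wrist_force: [-0.0, -0.4, -0.9]
gripper_width: 15.5
```

```bash
python3 - <<'E'
from ov import *
go([650,84.6,-21],1.37)
E
```

```text
t 17.6 tcp [658.5  84.2   4.7] w 15.5 F [-0.  -0.4 -0.9]
j [ 0.39  0.86 -0.83  1.65  0.76  0.95 -0.92]
[[ 0.206  0.978  0.028]
 [ 0.979 -0.206  0.005]
 [ 0.01   0.026 -1.   ]]
shift [-0.0016 -0.009   0.0254] norm 0.027
turn [ 1.51 -0.58 -0.38]
```

Request:
{"op": "drive_tool", "data": {
  "targets": "0 -0.004 0.01 0.8 -0.3 0 0; 0 -0.004 0.008 0.7 -0.3 0 0; 0 0 0.004 0 0 0 0; 0 0 0 0 0 0 0"
}}

```text
time_s: 18.0
tool_pos: [653.5, 86.4, -15.1]
tool_rot: [[0.207, 0.978, 0.003], [0.978, -0.207, -0.0], [0.001, 0.003, -1.0]]
wrist_force: [-0.1, -1.2, -1.8]
gripper_width: 15.2
```

```bash
python3 - <<'E'
from ov import *
go([650,84.6,-21],1.37)
E
```

```text
t 18.0 tcp [653.5  86.4 -15.1] w 15.2 F [-0.1 -1.2 -1.8]
j [ 0.37  0.89 -0.81  1.64  0.77  0.95 -0.93]
[[ 0.207  0.978  0.003]
 [ 0.978 -0.207 -0.   ]
 [ 0.001  0.003 -1.   ]]
shift [-0.0025 -0.003   0.0059] norm 0.0071
turn [ 0.19 -0.03 -0.43]
```

Request:
{"op": "drive_tool", "data": {
  "targets": "0 0 0.004 0.1 0 0 0; 0 0 0.003 0 0 0 0; 0 0 0 0 0 0 0; 0 0 0 0 0 0 0"
}}

```text
time_s: 18.4
tool_pos: [653.7, 86.8, -22.5]
tool_rot: [[0.206, 0.978, 0.002], [0.978, -0.206, 0.001], [0.001, 0.002, -1.0]]
wrist_force: [0.4, -0.1, -0.5]
gripper_width: 15.4
```

Request:
{"op": "drive_tool", "data": {
  "targets": "0 0 0 0 0 0 0.05; 0 0 0 0 0 0 0.05; 0 0 0 0 0 0 0.05; 0 0 0 0 0 0 0.05; 0 0 -0.02 0 0 0 0.06; 0 0 -0.03 0 0 0 0.06; 0 0 -0.04 0 0 0 0.06; 0 0 -0.04 0 0 0 0.06; 0 0 -0.02 0 0 0 0.06; 0 0 0 0 0 0 0.06"
}}

```text
time_s: 19.4
tool_pos: [653.7, 88.4, 140.4]
tool_rot: [[0.204, 0.979, 0.005], [0.979, -0.204, 0.002], [0.003, 0.004, -1.0]]
wrist_force: [0.1, 0.3, -0.3]
gripper_width: 60.0
```

```bash
python3 - <<'E'
from ov import *
a=snapshot("scene");b=snapshot("top")
im=np.hstack([crop(a,0,230,210,130,3),crop(b,0,300,190,130,3)])
cv2.imwrite("pics/c20.png",im)
# cell grasp target: cell centre (513.9,381.5), axis yaw -.197 ; TCP 10 below
go([513.9,381.5,150],-.197)
E
```

```text
t 19.5 tcp [652.2  87.7 137.1] w 59.6 F [ 0.2 -0.5 -0.6]
j [ 0.44  0.72 -0.94  1.57  0.62  1.17 -0.83]
[[ 0.204  0.979  0.001]
 [ 0.979 -0.204  0.001]
 [ 0.001  0.    -1.   ]]
shift [ 0.2594 -0.1953 -0.0127] norm 0.3249
turn [-3.00e-02 -7.00e-02  8.95e+01]
```

View pics/c20.png

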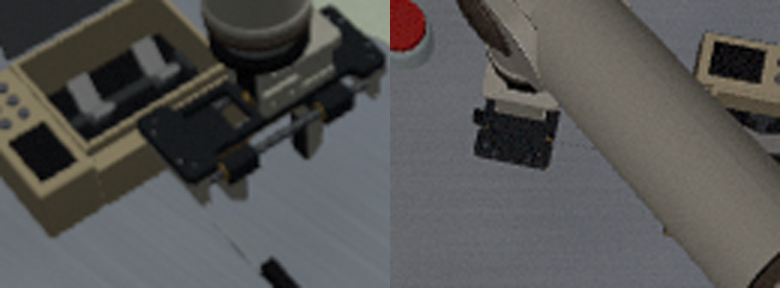

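Request:
{"op": "drive_tool", "data": {
  "targets": "0.037 -0.028 0 0 0 0 0.06; 0.037 -0.028 0 0 0 0 0.06; 0.037 -0.028 0 0 0 0 0.06; 0.037 -0.028 0 0 0 0 0.06; 0.037 -0.028 0 0 0 0 0.06; 0.037 -0.028 0 0 0 0 0.06; 0 0 0 0 0 -8 0.06; 0 0 0 0 0 -8 0.06; 0 0 0 0 0 -8 0.06; 0 0 0 0 0 -8 0.06; 0 0 0 0 0 -8 0.06; 0 0 0 0 0 -8 0.06"
}}

```text
time_s: 20.7
tool_pos: [516.7, 340.7, 117.3]
tool_rot: [[-0.614, 0.789, -0.026], [0.789, 0.614, -0.014], [0.005, -0.03, -1.0]]
wrist_force: [-0.1, 1.0, -0.7]
gripper_width: 60.2
```

Request:
{"op": "drive_tool", "data": {
  "targets": "0 0 0 0 0 -8 0.06; 0 0 0 0 0 -8 0.06; 0 0 0 0 0 -8 0.06; 0 0 0 0 0 -8 0.06; 0 0 0 0 0 0 0.06"
}}

```text
time_s: 21.2
tool_pos: [511.4, 336.5, 108.1]
tool_rot: [[-0.948, 0.317, -0.04], [0.318, 0.948, -0.022], [0.031, -0.033, -0.999]]
wrist_force: [0.2, -0.3, -0.0]
gripper_width: 60.0
```

```bash
python3 - <<'E'
from ov import *
go([513.9,381.5,100],np.pi-.197)
E
```

```text
t 21.2 tcp [511.4 336.5 108.1] w 60.0 F [ 0.2 -0.3 -0. ]
j [ 0.15  0.89 -1.22  1.66  0.84  1.28 -0.  ]
[[-0.948  0.317 -0.04 ]
 [ 0.318  0.948 -0.022]
 [ 0.031 -0.033 -0.999]]
shift [0.0117 0.0437 0.0071] norm 0.0458
turn [-1.78 -1.88 -7.24]
```

Request:
{"op": "drive_tool", "data": {
  "targets": "0.006 0.022 0 -0.9 -0.9 -3.6 0.06; 0.005 0.02 0.003 -0.9 -0.9 -3.6 0.06; 0 0 0 0 0 0 0.06"
}}

```text
time_s: 21.5
tool_pos: [511.8, 379.3, 100.6]
tool_rot: [[-0.98, 0.201, -0.004], [0.201, 0.98, -0.001], [0.004, -0.002, -1.0]]
wrist_force: [-0.2, 0.1, -0.4]
gripper_width: 60.0
```

```bash
cat > cellfit.py <<'E'
from fit import *
E
python3 - <<'E'
from fit import *
a=snapshot("scene");b=snapshot("top")
t=np.linspace(0,2*np.pi,24,endpoint=False)
s=state(); 
go([513.9,381.5,100],np.pi-.197)
T=s["tool_pos"]+np.array([0,0,25.]);R=np.array(s["tool_rot"])
ia=crop(a,0,380,265,100,6)
for pt in (T,T+R@[0,38,0],T+R@[0,-38,0],[513.9,381.5,34]):
    u=proj(a,np.array(pt))[0]; cv2.circle(ia,(int((u[0]+.5-330)*6),int((u[1]+.5-228)*6)),3,(0,0,255),-1)
cv2.imwrite("pics/c21.png",ia)
E
```

```text
t 21.6 tcp [513.  377.1 100.8] w 60.3 F [-0.7 -1.2 -0.3]
j [ 0.09  0.91 -1.22  1.64  0.9   1.26  0.05]
[[-0.979  0.205 -0.004]
 [ 0.205  0.979 -0.004]
 [ 0.003 -0.004 -1.   ]]
shift [0.0001 0.0045 0.0008] norm 0.0046
turn [-0.24 -0.18 -0.53]
```

View pics/c21.png

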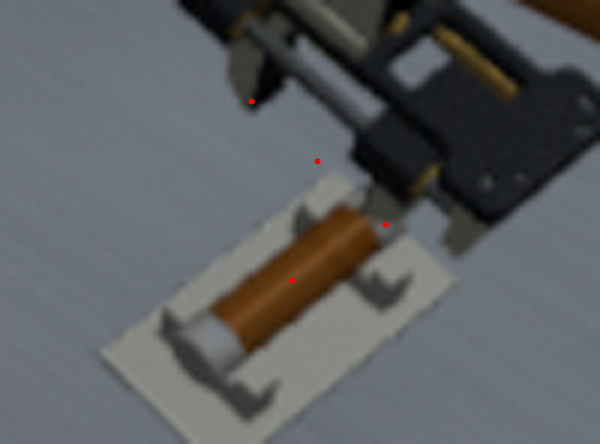

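Request:
{"op": "drive_tool", "data": {
  "targets": "0 0.003 0.03 -0.2 -0.2 -0.5 0.06; 0 0.002 0.03 0 0 0 0.06; 0 0 0.022 0 0 0 0.06; 0 0 0.01 0 0 0 0.06; 0 0 0 0 0 0 0.06"
}}

```text
time_s: 22.1
tool_pos: [517.1, 378.7, 6.6]
tool_rot: [[-0.978, 0.207, 0.003], [0.207, 0.978, -0.004], [-0.004, -0.003, -1.0]]
wrist_force: [0.2, -0.6, -0.5]
gripper_width: 60.0
```

```bash
python3 - <<'E'
from ov import *
go([513.9,381.5,-1],np.pi-.197)
E
```

```text
t 22.1 tcp [517.1 378.7   6.6] w 60.0 F [ 0.2 -0.6 -0.5]
j [ 0.04  1.01 -1.12  1.68  1.01  1.14 -0.02]
[[-0.978  0.207  0.003]
 [ 0.207  0.978 -0.004]
 [-0.004 -0.003 -1.   ]]
shift [0.0038 0.0021 0.0075] norm 0.0087
turn [-0.18  0.22 -0.64]
```

Request:
{"op": "drive_tool", "data": {
  "targets": "0.003 0.002 0.005 -0.2 0.2 -0.6 0.06; 0.001 0.001 0.003 0 0 0 0.06; 0 0 0 0 0 0 0.06"
}}

```text
time_s: 22.4
tool_pos: [514.8, 383.4, 0.3]
tool_rot: [[-0.98, 0.197, 0.002], [0.197, 0.98, 0.003], [-0.001, 0.003, -1.0]]
wrist_force: [0.3, 0.3, 0.3]
gripper_width: 59.7
```

```bash
python3 - <<'E'
from ov import *
go([513.9,381.5,-1],np.pi-.197)
E
```

```text
t 22.4 tcp [5.148e+02 3.834e+02 3.000e-01] w 59.7 F [0.3 0.3 0.3]
j [ 0.04  1.02 -1.12  1.68  1.02  1.13 -0.02]
[[-0.98   0.197  0.002]
 [ 0.197  0.98   0.003]
 [-0.001  0.003 -1.   ]]
shift [ 0.0005 -0.0021  0.0013] norm 0.0025
turn [ 0.17  0.08 -0.08]
```

Close on the cell.

Request:
{"op": "drive_tool", "data": {
  "targets": "0 -0.002 0.001 0 0 0 0.06; 0 0 0 0 0 0 0.0; 0 0 0 0 0 0 0.0; 0 0 0 0 0 0 0.0; 0 0 0 0 0 0 0.0; 0 0 0 0 0 0 0.0; 0 0 0 0 0 0 0.0; 0 0 0 0 0 0 0.0"
}}

```text
time_s: 23.2
tool_pos: [515.5, 382.4, 1.5]
tool_rot: [[-0.98, 0.197, 0.005], [0.197, 0.98, 0.005], [-0.004, 0.005, -1.0]]
wrist_force: [-0.7, -0.0, -0.2]
gripper_width: 25.2
```

```bash
python3 - <<'E'
from ov import *
st()
a=snapshot("scene")
cv2.imwrite("pics/c22.png",crop(a,0,380,265,100,6))
E
```

```text
t 23.2 tcp [515.5 382.4   1.5] w 25.2 F [-0.7 -0.  -0.2]
j [ 0.04  1.02 -1.12  1.68  1.02  1.12 -0.02]
[[-0.98   0.197  0.005]
 [ 0.197  0.98   0.005]
 [-0.004  0.005 -1.   ]]
```

View pics/c22.png

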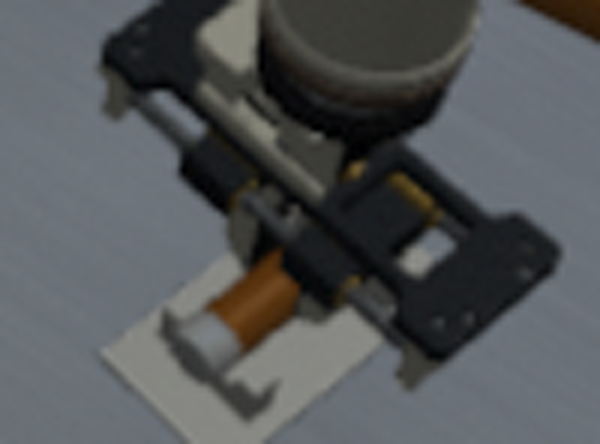

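Request:
{"op": "drive_tool", "data": {
  "targets": "0 0 0 0 0 0 0.0; 0 0 0 0 0 0 0.0; 0 0 0 0 0 0 0.0"
}}

```text
time_s: 23.55
tool_pos: [515.5, 382.4, 1.5]
tool_rot: [[-0.98, 0.197, 0.005], [0.197, 0.98, 0.004], [-0.004, 0.005, -1.0]]
wrist_force: [1.1, 0.2, 0.8]
gripper_width: 25.5
```

Request:
{"op": "drive_tool", "data": {
  "targets": "0 0 -0.01 0 0 0 0.0; 0 0 -0.02 0 0 0 0.0; 0 0 -0.03 0 0 0 0.0; 0 0 -0.03 0 0 0 0.0; 0 0 -0.03 0 0 0 0.0; 0 0 0 0 0 0 0.0"
}}

```text
time_s: 24.15
tool_pos: [513.6, 382.9, 131.8]
tool_rot: [[-0.981, 0.195, 0.004], [0.195, 0.981, 0.006], [-0.003, 0.007, -1.0]]
wrist_force: [-0.2, 1.0, -0.8]
gripper_width: 25.5
```

```bash
cat > cov.py <<'E'
from h import *
def cellov(p,c,r,s,f,dz=10.,dx=0,zo=25,useT=True):
    """cell wireframe: centre dz behind fingertip along tool z, dx along tool x"""
    S=state(); R=np.array(S["tool_rot"]); T=np.array(S["tool_pos"])-R[:,2]*zo
    C=T-R[:,2]*dz+R[:,0]*dx
    im=crop(p,0,c,r,s,f); t=np.linspace(0,2*np.pi,25)
    o=np.array([c-s//2,r-s*3//8])
    for x in(-60,60):
        P=np.c_[np.full(25,x),14*np.cos(t),14*np.sin(t)]@R.T+C
        u=((proj(p,P)+.5-o)*f).astype(np.int32); cv2.polylines(im,[u],True,(0,255,255),1)
    P=np.array([[-60,14,0],[60,14,0],[-60,-14,0],[60,-14,0],[-60,0,-14],[60,0,-14],[-60,0,14],[60,0,14]],float)@R.T+C
    u=((proj(p,P)+.5-o)*f).astype(int)
    for i in range(0,8,2): cv2.line(im,tuple(map(int,u[i])),tuple(map(int,u[i+1])),(0,255,255),1)
    return im
E
python3 - <<'E'
from cov import *
st()
a=snapshot("scene");b=snapshot("top")
u=proj(a,state()["tool_pos"])[0].astype(int)
v=proj(b,state()["tool_pos"])[0].astype(int)
cv2.imwrite("pics/c23.png",np.hstack([cellov(a,u[0],u[1],80,5),cellov(b,v[0],v[1],80,5)]))
E
```

```text
t 24.15 tcp [513.6 382.9 131.8] w 25.5 F [-0.2  1.  -0.8]
j [ 0.1   0.88 -1.25  1.62  0.87  1.29  0.07]
[[-0.981  0.195  0.004]
 [ 0.195  0.981  0.006]
 [-0.003  0.007 -1.   ]]
```

View pics/c23.png

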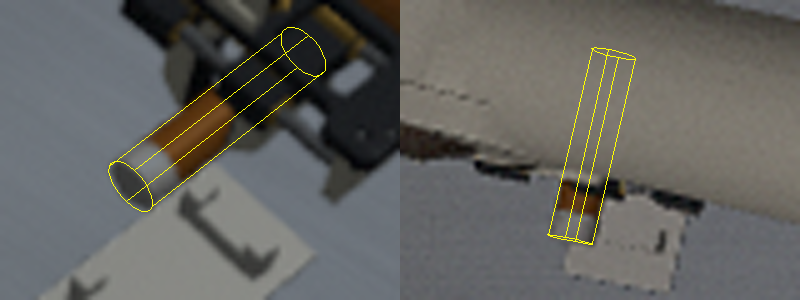

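Request:
{"op": "drive_tool", "data": {
  "targets": "-0.0155 -0.044 0 0 0 0 0; -0.0155 -0.044 0 0 0 0 0; -0.0155 -0.044 0 0 0 0 0; -0.0155 -0.044 0 0 0 0 0; -0.0155 -0.044 0 0 0 0 0; -0.0155 -0.044 0 0 0 0 0; -0.0155 -0.044 0 0 0 0 0; -0.0155 -0.044 0 0 0 0 0; 0 0 0 0 0 0 0"
}}

```text
time_s: 25.15
tool_pos: [561.3, -3.4, 118.7]
tool_rot: [[-0.982, 0.188, -0.013], [0.188, 0.982, -0.001], [0.012, -0.004, -1.0]]
wrist_force: [0.7, -0.9, -1.9]
gripper_width: 25.3
```

```bash
cat >> h.py <<'E'
X0,Y0,YAW=592.,-168.,-.2
def cellgo(rt,tilt,zt=32.5,yaw=None):
    """rt: cell centre target in reader frame (mm); tilt deg; prints shift/turn. cell centre= pos - zt*toolz"""
    s=st(); R=np.array(s["tool_rot"]); P=np.array(s["tool_pos"]); yaw=YAW if yaw is None else yaw
    C=P-zt*R[:,2]; print("cell in reader",np.round(Rz(YAW).T@(C-[X0,Y0,0]),1))
    a=np.pi+yaw; c,q=np.cos(a),np.sin(a); G0=np.array([[c,q,0],[q,-c,0],[0,0,-1.]])
    G=G0@cv2.Rodrigues(np.array([np.radians(tilt),0,0]))[0]
    Ct=Rz(YAW)@np.array(rt,float)+[X0,Y0,0]
    d=R.T@(Ct+zt*G[:,2]-P)/1000
    print("final shift (current tool axes)",np.round(d,4)," cell shift",np.round(R.T@(Ct-C)/1000,4))
    print("turn",np.round(np.degrees(cv2.Rodrigues(R.T@G)[0].ravel()),2))
E
python3 - <<'E'
from cov import *
cellgo([0,60,160],20)
E
```

```text
t 25.15 tcp [561.3  -3.4 118.7] w 25.3 F [ 0.7 -0.9 -1.9]
j [ 0.86  0.87 -1.36  1.81  0.89  1.26  0.63]
[[-0.982  0.188 -0.013]
 [ 0.188  0.982 -0.001]
 [ 0.012 -0.004 -1.   ]]
cell in reader [-62.4 155.3 151.2]
final shift (current tool axes) [-0.0615 -0.107  -0.0111]  cell shift [-0.0613 -0.096  -0.0092]
turn [19.78 -0.59  0.72]
```

Request:
{"op": "drive_tool", "data": {
  "targets": "-0.02 -0.01 -0.01 5 0 0.2 0; -0.02 -0.01 -0.005 5 -0.2 0.2 0; -0.02 -0.015 0 5 -0.2 0.2 0; 0 -0.02 0 5 -0.1 0.1 0; 0 0 0 0 0 0 0"
}}

```text
time_s: 25.65
tool_pos: [606.4, -76.5, 137.0]
tool_rot: [[-0.978, 0.191, -0.086], [0.209, 0.913, -0.35], [0.012, -0.36, -0.933]]
wrist_force: [0.5, 0.7, -1.9]
gripper_width: 25.6
```

```bash
python3 - <<'E'
from cov import *
cellgo([0,60,160],20)
a=snapshot("scene");b=snapshot("top")
u=proj(a,state()["tool_pos"])[0].astype(int)
v=proj(b,state()["tool_pos"])[0].astype(int)
cv2.imwrite("pics/c24.png",np.hstack([cellov(a,u[0],u[1],130,3,7.5),cellov(b,v[0],v[1],130,3,7.5)]))
E
```

```text
t 25.65 tcp [606.4 -76.5 137. ] w 25.6 F [ 0.5  0.7 -1.9]
j [ 0.59  0.85 -1.14  1.62  1.02  1.53  0.59]
[[-0.978  0.191 -0.086]
 [ 0.209  0.913 -0.35 ]
 [ 0.012 -0.36  -0.933]]
cell in reader [ -3.5 104.2 167.4]
final shift (current tool axes) [-0.0046 -0.038   0.0227]  cell shift [-0.0041 -0.0386  0.0227]
turn [-1.1  -0.87 -0.35]
```

View pics/c24.png

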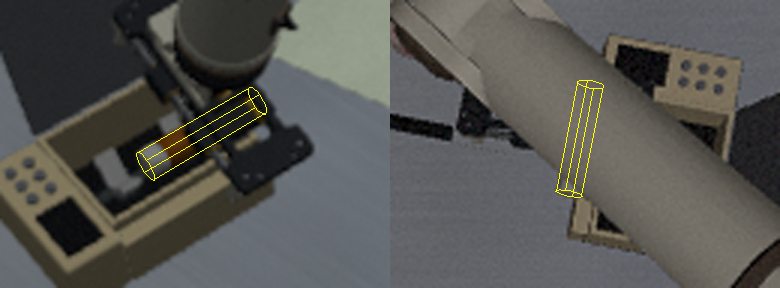

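```bash
python3 - <<'E'
from cov import *
a=snapshot("scene")
u=proj(a,state()["tool_pos"])[0].astype(int)
A=cellov(a,u[0],u[1],60,7,7.5)
import cov
S=state(); R=np.array(S["tool_rot"])
# world-z hypothesis: cell = pos+[0,0,25]-7.5*toolz
d=np.array([0,0,25.])+25*R[:,2]; print("world-vs-tool hypothesis difference",d)
o=state
def st2():
    q=dict(o()); q["tool_pos"]=np.array(q["tool_pos"])+d; return q
cov.state=st2
B=cov.cellov(a,u[0],u[1],60,7,7.5)
cv2.imwrite("pics/c25.png",np.hstack([A,B])[:, :800])
E
```

```text
world-vs-tool hypothesis difference [-2.14870159 -8.65867207  1.64597509]
```

View pics/c25.png

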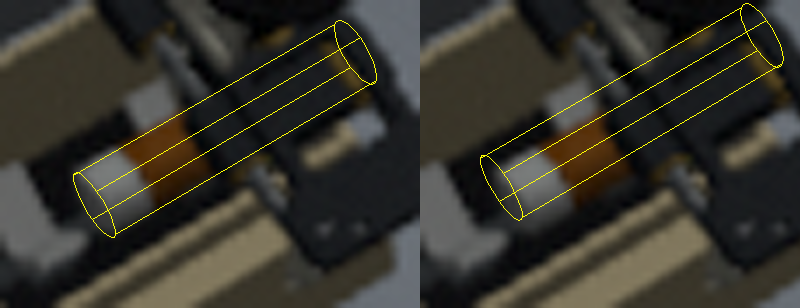

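```bash
python3 - <<'E'
from cov import *
cellgo([0,0,110],20)
E
```

```text
t 25.8 tcp [606.5 -77.2 137.1] w 25.5 F [-0.2 -0.4  0.3]
j [ 0.59  0.85 -1.14  1.62  1.02  1.53  0.59]
[[-0.977  0.193 -0.086]
 [ 0.211  0.914 -0.346]
 [ 0.012 -0.357 -0.934]]
cell in reader [ -3.3 103.5 167.4]
final shift (current tool axes) [-0.0058 -0.0757  0.0905]  cell shift [-0.0053 -0.0762  0.0905]
turn [-0.89 -0.88 -0.46]
```

Request:
{"op": "drive_tool", "data": {
  "targets": "-0.001 -0.015 0.014 -0.2 -0.2 -0.1 0; -0.001 -0.015 0.015 -0.2 -0.2 -0.1 0; -0.001 -0.015 0.016 -0.2 -0.2 -0.1 0; -0.001 -0.014 0.016 -0.2 -0.2 -0.1 0; -0.001 -0.012 0.012 0 0 0 0; 0 0 0 0 0 0 0"
}}

```text
time_s: 26.4
tool_pos: [589.7, -170.6, 90.2]
tool_rot: [[-0.979, 0.19, -0.069], [0.202, 0.924, -0.325], [0.002, -0.332, -0.943]]
wrist_force: [0.4, -0.5, -0.2]
gripper_width: 25.7
```

```bash
python3 - <<'E'
from cov import *
cellgo([0,0,80],20)
a=snapshot("scene");b=snapshot("top")
u=proj(a,state()["tool_pos"])[0].astype(int)
v=proj(b,state()["tool_pos"])[0].astype(int)
cv2.imwrite("pics/c26.png",np.hstack([cellov(a,u[0],u[1],80,5,7.5),cellov(b,v[0],v[1],80,5,7.5)]))
E
```

```text
t 26.4 tcp [ 589.7 -170.6   90.2] w 25.7 F [ 0.4 -0.5 -0.2]
j [ 0.77  0.87 -1.13  1.72  1.09  1.4   0.68]
[[-0.979  0.19  -0.069]
 [ 0.202  0.924 -0.325]
 [ 0.002 -0.332 -0.943]]
cell in reader [ -1.6   7.8 120.8]
final shift (current tool axes) [-0.0018  0.0059  0.0411]  cell shift [-0.0017  0.0062  0.0411]
turn [ 0.6  -0.16 -0.15]
```

View pics/c26.png

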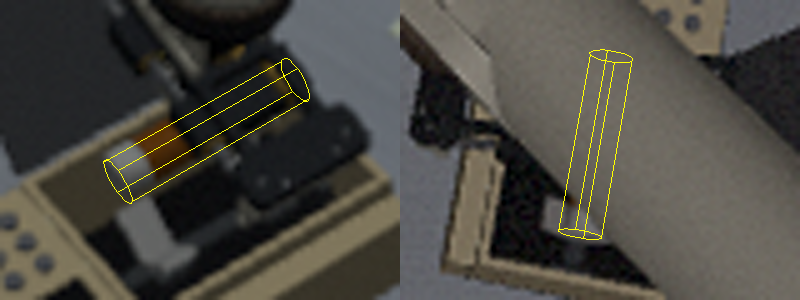

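Request:
{"op": "drive_tool", "data": {
  "targets": "-0.001 0.003 0.015 0.3 0 0 0; -0.001 0.003 0.015 0.2 0 0 0; 0 0 0.008 0 0 0 0; 0 0 0 0 0 0 0"
}}

```text
time_s: 26.9
tool_pos: [593.4, -170.3, 51.1]
tool_rot: [[-0.981, 0.183, -0.063], [0.193, 0.924, -0.33], [-0.002, -0.336, -0.942]]
wrist_force: [0.4, -0.1, -1.3]
gripper_width: 25.3
```

```bash
python3 - <<'E'
from cov import *
cellgo([0,0,60],20)
a=snapshot("scene");b=snapshot("top")
u=proj(a,state()["tool_pos"])[0].astype(int)
v=proj(b,state()["tool_pos"])[0].astype(int)
cv2.imwrite("pics/c27.png",np.hstack([cellov(a,u[0],u[1],80,5,7.5),cellov(b,v[0],v[1],80,5,7.5)]))
E
```

```text
t 26.9 tcp [ 593.4 -170.3   51.1] w 25.3 F [ 0.4 -0.1 -1.3]
j [ 0.74  0.92 -1.08  1.73  1.15  1.36  0.64]
[[-0.981  0.183 -0.063]
 [ 0.193  0.924 -0.33 ]
 [-0.002 -0.336 -0.942]]
cell in reader [ 1.7  9.  81.7]
final shift (current tool axes) [ 0.0019 -0.0013  0.0235]  cell shift [ 0.0017 -0.0011  0.0235]
turn [0.36 0.19 0.27]
```

View pics/c27.png

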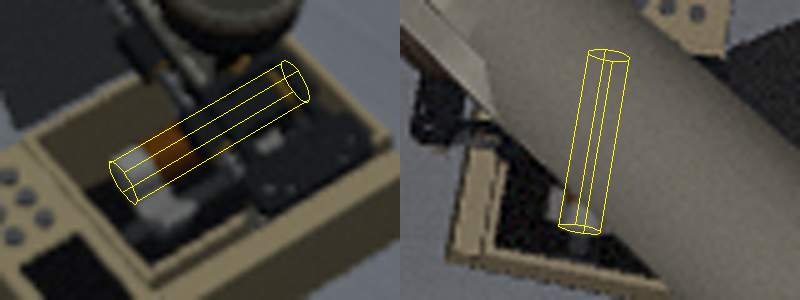

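Request:
{"op": "drive_tool", "data": {
  "targets": "0.001 -0.002 0.01 0.2 0.1 0.2 0; 0.001 -0.001 0.007 0.2 0.1 0.1 0; 0 0 0 0 0 0 0"
}}

```text
time_s: 27.3
tool_pos: [591.0, -178.0, 37.1]
tool_rot: [[-0.98, 0.188, -0.065], [0.199, 0.921, -0.336], [-0.003, -0.342, -0.94]]
wrist_force: [0.2, 0.2, -0.3]
gripper_width: 25.6
```

```bash
python3 - <<'E'
from cov import *
cellgo([0,0,54],20)
E
```

```text
t 27.3 tcp [ 591.  -178.    37.1] w 25.6 F [ 0.2  0.2 -0.3]
j [ 0.74  0.93 -1.07  1.74  1.17  1.34  0.63]
[[-0.98   0.188 -0.065]
 [ 0.199  0.921 -0.336]
 [-0.003 -0.342 -0.94 ]]
cell in reader [ 0.9  1.2 67.6]
final shift (current tool axes) [0.0011 0.0036 0.0132]  cell shift [0.001  0.0035 0.0132]
turn [-0.03  0.16 -0.07]
```

Request:
{"op": "drive_tool", "data": {
  "targets": "0 0.001 0.005 0 0 0 0; 0 0.0015 0.004 0 0 0 0; 0 0.001 0.003 0 0 0 0; 0 0 0 0 0 0 0"
}}

```text
time_s: 27.7
tool_pos: [590.9, -179.3, 23.7]
tool_rot: [[-0.98, 0.189, -0.065], [0.2, 0.92, -0.336], [-0.003, -0.343, -0.939]]
wrist_force: [0.2, 0.2, -0.4]
gripper_width: 25.3
```

```bash
python3 - <<'E'
from cov import *
cellgo([0,0,50],20)
E
```

```text
t 27.7 tcp [ 590.9 -179.3   23.7] w 25.3 F [ 0.2  0.2 -0.4]
j [ 0.74  0.95 -1.05  1.74  1.18  1.33  0.62]
[[-0.98   0.189 -0.065]
 [ 0.2    0.92  -0.336]
 [-0.003 -0.343 -0.939]]
cell in reader [ 1.1 -0.1 54.2]
final shift (current tool axes) [0.0012 0.0016 0.0039]  cell shift [0.0011 0.0015 0.0039]
turn [-0.03  0.17 -0.12]
```

Now small steps with force checks.

Request:
{"op": "drive_tool", "data": {
  "targets": "0 0.001 0.002 0 0 0 0; 0 0.0005 0.0015 0 0 0 0; 0 0 0 0 0 0 0"
}}

```text
time_s: 28.0
tool_pos: [591.4, -178.7, 19.8]
tool_rot: [[-0.98, 0.189, -0.064], [0.199, 0.921, -0.336], [-0.004, -0.342, -0.94]]
wrist_force: [-0.1, 0.5, -0.8]
gripper_width: 25.6
```

Request:
{"op": "drive_tool", "data": {
  "targets": "0 0.0007 0.002 0 0 0 0; 0 0 0 0 0 0 0; 0 0 0 0 0 0 0"
}}

```text
time_s: 28.3
tool_pos: [591.6, -178.5, 18.7]
tool_rot: [[-0.98, 0.189, -0.064], [0.199, 0.92, -0.337], [-0.005, -0.343, -0.939]]
wrist_force: [-1.0, 1.4, 1.8]
gripper_width: 25.3
```

```bash
python3 - <<'E'
from cov import *
cellgo([0,0,43],20)
E
```

```text
t 28.3 tcp [ 591.6 -178.5   18.7] w 25.3 F [-1.   1.4  1.8]
j [ 0.73  0.96 -1.05  1.74  1.19  1.32  0.61]
[[-0.98   0.189 -0.064]
 [ 0.199  0.92  -0.337]
 [-0.005 -0.343 -0.939]]
cell in reader [ 1.6  0.7 49.2]
final shift (current tool axes) [0.0018 0.0015 0.0061]  cell shift [0.0016 0.0014 0.0061]
turn [-0.06  0.24 -0.11]
```

Request:
{"op": "drive_tool", "data": {
  "targets": "0 0.001 0.002 0 0 0 0; 0 0.001 0.002 0 0 0 0; 0 0.001 0.002 0 0 0 0"
}}

```text
time_s: 28.6
tool_pos: [591.8, -178.1, 13.2]
tool_rot: [[-0.98, 0.189, -0.064], [0.199, 0.92, -0.339], [-0.005, -0.345, -0.939]]
wrist_force: [-3.0, -0.4, 7.4]
gripper_width: 25.1
```

```bash
python3 - <<'E'
from cov import *
cellgo([0,0,43],20)
E
```

```text
t 28.6 tcp [ 591.8 -178.1   13.2] w 25.1 F [-3.  -0.4  7.4]
j [ 0.73  0.96 -1.04  1.74  1.2   1.32  0.6 ]
[[-0.98   0.189 -0.064]
 [ 0.199  0.92  -0.339]
 [-0.005 -0.345 -0.939]]
cell in reader [ 1.7  1.3 43.7]
final shift (current tool axes) [ 0.0018 -0.0009  0.0011]  cell shift [ 0.0017 -0.0009  0.0011]
turn [-0.15  0.27 -0.14]
```

Request:
{"op": "drive_tool", "data": {
  "targets": "0 0.0005 0.002 0 0 0 0; 0 0 0.001 0 0 0 0; 0 0 0 0 0 0 0; 0 0 0 0 0 0 0"
}}

```text
time_s: 29.0
tool_pos: [591.7, -179.1, 12.8]
tool_rot: [[-0.98, 0.189, -0.064], [0.199, 0.918, -0.342], [-0.006, -0.348, -0.937]]
wrist_force: [-2.1, 1.2, 7.9]
gripper_width: 25.3
```

```bash
python3 - <<'E'
from cov import *
cellgo([0,0,42],20)
a=snapshot("scene");b=snapshot("top")
st()
u=proj(a,state()["tool_pos"])[0].astype(int)
cv2.imwrite("pics/c28.png",np.hstack([cellov(a,u[0],u[1],80,5,7.5),crop(a,0,u[0],u[1],80,5)]))
cv2.imwrite("pics/c28b.png",crop(b,0,330,190,200,4))
E
```

```text
t 29.0 tcp [ 591.7 -179.1   12.8] w 25.3 F [-2.1  1.2  7.9]
j [ 0.73  0.96 -1.04  1.74  1.2   1.32  0.6 ]
[[-0.98   0.189 -0.064]
 [ 0.199  0.918 -0.342]
 [-0.006 -0.348 -0.937]]
cell in reader [ 1.7  0.4 43.3]
final shift (current tool axes) [0.0019 0.0003 0.0014]  cell shift [0.0017 0.0001 0.0014]
turn [-0.38  0.3  -0.15]
t 29.1 tcp [ 591.7 -179.    12.9] w 25.0 F [-3.2  0.7  6.8]
j [ 0.73  0.96 -1.04  1.74  1.2   1.32  0.6 ]
[[-0.98   0.189 -0.064]
 [ 0.199  0.918 -0.342]
 [-0.006 -0.348 -0.937]]
```

View pics/c28.png

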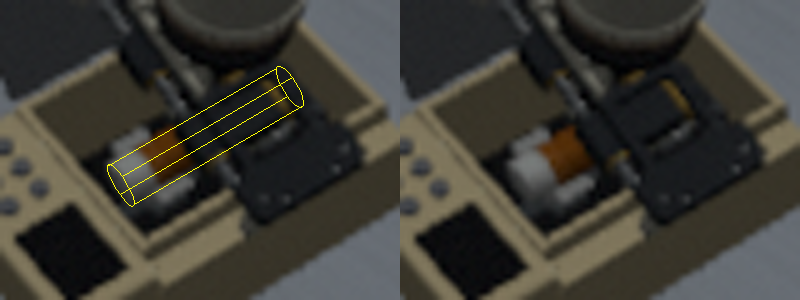

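View pics/c28b.png

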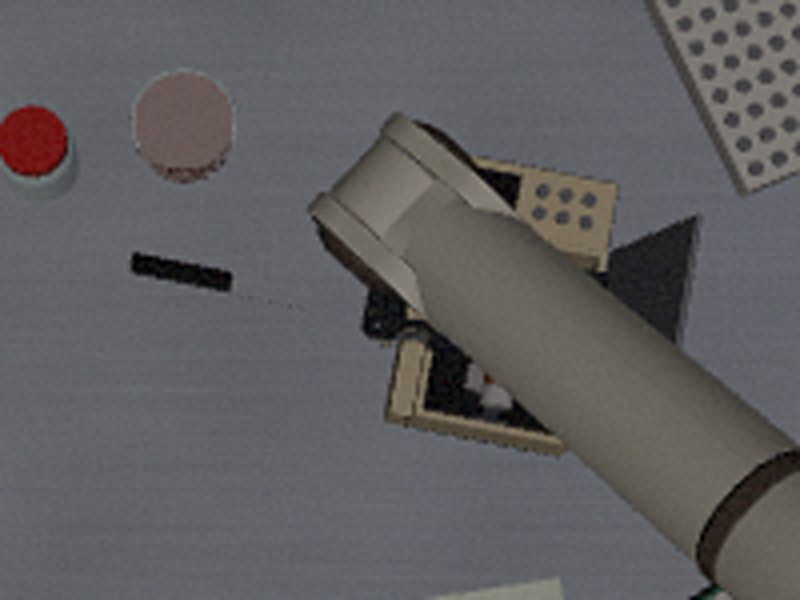

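Request:
{"op": "drive_tool", "data": {
  "targets": "0 0.001 0.003 0.2 0 0 0; 0 0.001 0.003 0.2 0 0 0; 0 0 0.001 0 0 0 0; 0 0 0 0 0 0 0; 0 0 0 0 0 0 0; 0 0 0 0 0 0 0"
}}

```text
time_s: 29.7
tool_pos: [591.6, -179.9, 11.8]
tool_rot: [[-0.98, 0.189, -0.065], [0.199, 0.913, -0.356], [-0.008, -0.362, -0.932]]
wrist_force: [-3.1, 0.8, 9.1]
gripper_width: 25.8
```

```bash
python3 - <<'E'
from cov import *
cellgo([0,0,42],20)
print(state()["torque"])
E
```

```text
t 29.7 tcp [ 591.6 -179.9   11.8] w 25.8 F [-3.1  0.8  9.1]
j [ 0.72  0.97 -1.03  1.74  1.21  1.33  0.59]
[[-0.98   0.189 -0.065]
 [ 0.199  0.913 -0.356]
 [-0.008 -0.362 -0.932]]
cell in reader [ 1.8  0.  42.1]
final shift (current tool axes) [0.002  0.0007 0.0001]  cell shift [0.0018 0.     0.0001]
turn [-1.21  0.39 -0.2 ]
[ 0.1165667   0.57939016 -0.23269914]
```

Request:
{"op": "drive_tool", "data": {
  "targets": "0 0 0 0 0 0 0; 0 0 0 0 0 0 0; 0 0 0 0 0 0 0; 0 0 0 0 0 0 0; 0 0 0 0 0 0 0; 0 0 0.0005 0 0 0 0"
}}

```text
time_s: 30.3
tool_pos: [591.7, -179.8, 15.2]
tool_rot: [[-0.98, 0.188, -0.065], [0.199, 0.912, -0.36], [-0.009, -0.366, -0.931]]
wrist_force: [-3.1, 1.1, 5.7]
gripper_width: 25.3
```

```bash
python3 - <<'E'
from cov import *
cellgo([0,0,42],20)
a=snapshot("scene");st()
im=crop(a,0,230,190,160,5)
cv2.imwrite("pics/c29.png",im)
E
```

```text
t 30.3 tcp [ 591.7 -179.8   15.2] w 25.3 F [-3.1  1.1  5.7]
j [ 0.71  0.96 -1.03  1.74  1.21  1.33  0.59]
[[-0.98   0.188 -0.065]
 [ 0.199  0.912 -0.36 ]
 [-0.009 -0.366 -0.931]]
cell in reader [ 1.8  0.2 45.4]
final shift (current tool axes) [0.0021 0.0019 0.0032]  cell shift [0.0018 0.001  0.0032]
turn [-1.45  0.47 -0.2 ]
t 30.35 tcp [ 591.7 -179.8   15.1] w 25.3 F [-2.5  0.9  6.6]
j [ 0.71  0.96 -1.03  1.74  1.21  1.33  0.59]
[[-0.98   0.188 -0.065]
 [ 0.199  0.912 -0.36 ]
 [-0.009 -0.366 -0.931]]
```

View pics/c29.png

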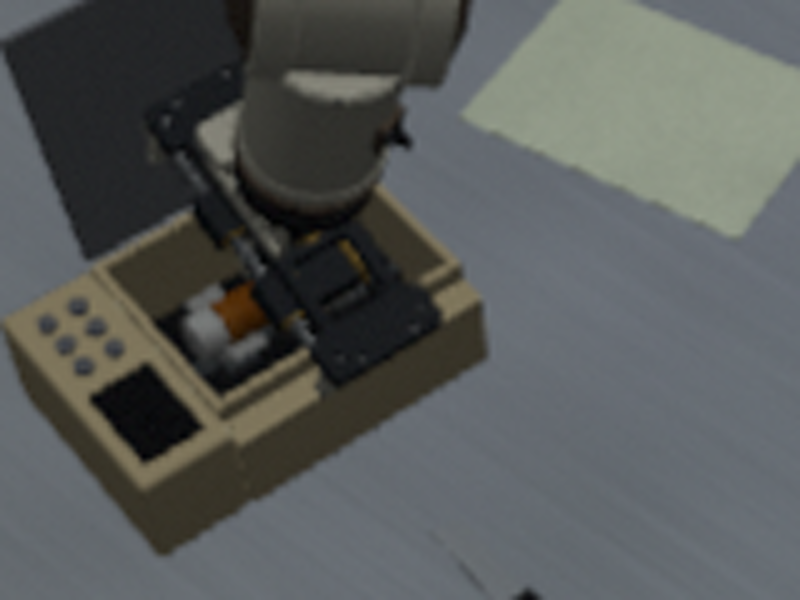

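Request:
{"op": "drive_tool", "data": {
  "targets": "0 0.001 0.0025 -0.3 0 0 0; 0 0.001 0.0025 -0.3 0 0 0; 0 0.0005 0.0015 -0.2 0 0 0; 0 0.0003 0.0008 0 0 0 0; 0 0.0003 0.0008 0 0 0 0; 0 0.0003 0.0008 0 0 0 0"
}}

```text
time_s: 30.95
tool_pos: [591.7, -180.4, 10.7]
tool_rot: [[-0.98, 0.189, -0.062], [0.199, 0.914, -0.353], [-0.01, -0.359, -0.933]]
wrist_force: [-2.9, 0.8, 9.2]
gripper_width: 25.3
```

```bash
python3 - <<'E'
from cov import *
cellgo([0,0,42],20)
snapshot("scene");cellgo([0,0,42],20)
E
```

```text
t 30.95 tcp [ 591.7 -180.4   10.7] w 25.3 F [-2.9  0.8  9.2]
j [ 0.72  0.97 -1.03  1.75  1.21  1.32  0.59]
[[-0.98   0.189 -0.062]
 [ 0.199  0.914 -0.353]
 [-0.01  -0.359 -0.933]]
cell in reader [ 1.9 -0.6 41. ]
final shift (current tool axes) [ 0.0022  0.0007 -0.0011]  cell shift [ 0.0019  0.0002 -0.0011]
turn [-1.02  0.55 -0.21]
t 31.0 tcp [ 591.7 -180.3   10.7] w 25.1 F [-2.7  0.3  9.8]
j [ 0.72  0.97 -1.03  1.75  1.21  1.32  0.59]
[[-0.98   0.189 -0.062]
 [ 0.199  0.914 -0.353]
 [-0.01  -0.359 -0.933]]
cell in reader [ 1.9 -0.5 41. ]
final shift (current tool axes) [ 0.0022  0.0007 -0.0011]  cell shift [ 0.0019  0.0001 -0.0011]
turn [-1.02  0.55 -0.21]
```

```bash
python3 - <<'E'
from cov import *
for i in range(10):
    b=snapshot("top") if i%2 else snapshot("scene")
    s=state(); print(round(s["time_s"],2),np.round(s["tool_pos"],2),np.round(s["wrist_force"],1))
a=snapshot("scene");b=snapshot("top")
for n,z in(("dishes",30),("jar",70),("tube_rack",70)):
    print(n,[(round(d["score"],2),np.round(d["uv"],1)) for p in(a,b) for d in silhouettes(p,n)[:2]])
E
```

```text
31.05 [ 591.71 -180.28   10.69] [-2.8  1.3 10.1]
31.1 [ 591.72 -180.31   10.69] [-3.9  1.2  9.9]
31.15 [ 591.71 -180.34   10.68] [-3.7  0.9  9.5]
31.2 [ 591.69 -180.34   10.68] [-3.9  0.9  9.5]
31.25 [ 591.68 -180.37   10.67] [-2.7  0.5  9.2]
31.3 [ 591.67 -180.35   10.65] [-3.8  1.8  9.9]
31.35 [ 591.7  -180.36   10.69] [-3.7  1.3  9.3]
31.4 [ 591.71 -180.35   10.68] [-4.8  1.2  8.5]
31.45 [ 591.69 -180.34   10.67] [-3.4  2.5 10. ]
31.5 [ 591.7  -180.36   10.68] [-3.5  0.8  9.5]
dishes [(0.87, array([230., 291.])), (0.38, array([274. , 310.1])), (0.73, array([274.4, 146.5])), (0.57, array([396.5, 181.6]))]
jar [(0.73, array([275.2, 309.3])), (0.73, array([241.4, 154.7]))]
tube_rack [(0.78, array([189.5, 111.2])), (0.59, array([415.1, 275.7]))]
```

```bash
python3 - <<'E'
from cov import *
import pickle
a=snapshot("scene");b=snapshot("top"); a0,b0=pickle.load(open("p0.pkl","rb"))
cv2.imwrite("pics/c30.png",np.vstack([np.hstack([crop(a0,0,208,115,100,4),crop(a,0,208,115,100,4)]),np.hstack([crop(b0,0,428,269,100,4),crop(b,0,428,269,100,4)])]))
E
```

```text
(no output)
```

View pics/c30.png

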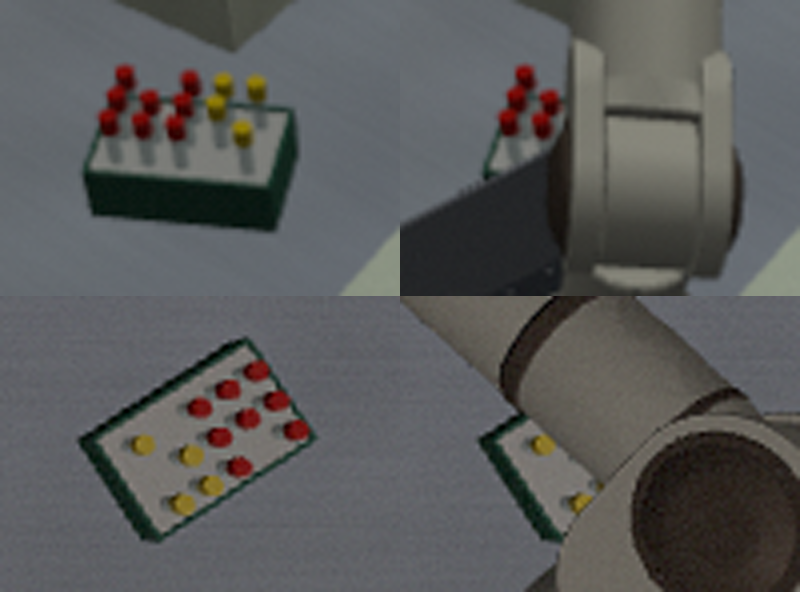

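Rack is unmoved: its visible corners and caps sit at the same pixels, and the rest is only hidden by the arm. Handing in.

```bash
python3 -c "
from h import *
print(finish_job()); st()"
```

```text
the job is handed in; nothing more can be done
None
the job is handed in; nothing more can be done
```

The whole sequence was carried out and the job was handed in at about 31.7 s. No verdict was reported, so the result rests on my own checks.

**What I did**
- I gripped the spatula, pushed its blade into the slot and levered the cover up. I swung it to about 1.75–1.8 rad by geometry, and it stayed open by itself in later pictures.
- I laid the spatula flat on the bench; the top picture shows it lying free.
- I lifted the smallest cell out of the rest, tilted the gripper about 20° so its body would clear the open cover, and pressed the cell into the V cradle.

**Last checks, holding the cell**
- **Position:** the cell was about 2 mm off lengthwise and 0.5 mm off sideways, within the limits.
- **Press:** the cradle was down roughly 8–9 mm. That depth agrees with the measured push of about 10 N, and it was steady over 0.5 s of holding.
- **Bystanders:** the dishes and jar were in place. The tube rack was half hidden by the arm, but its visible parts had not moved.

**What disagreed**
- The reported tool point lies about 25 mm beyond the real finger ends along the tool. My first grasp therefore closed just above the spatula handle. I measured the offset from pictures and used it from then on.
- The grip width on the cell read 25.3 mm, not the 28 mm given. I took the glass to be a little thinner than the ends.
- A sideways force of about 3 N along the cell remained, unexplained.
- Rows that did not move let the cradle rise about 0.6 mm each. I pressed it down again and handed in right after a pushing row.

I could not measure the force on each sloping face. The even sideways balance suggests about 7 N each.

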